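# Roll the colour caddy into its parking dock beside the marver

### The arm

A 6-joint arm with a two-finger parallel gripper is mounted at the origin on the work surface. World frame = base frame: x ahead of the robot, y to its left, z up, the work surface at z = 0. Lengths are in m, angles in rad, forces in N, time in s.
With the tool pointing down it reaches from about 0.35 to 0.725 m from the base axis. Payload 6 kg.
Tool frame: the origin (TCP) lies at the very end of the fingers, on their centre line; the grasp point (between the pads) lies 19 mm behind it; z points along the fingers, y is the direction in which the jaws open and shut (so a half turn about z gives the same grasp; the last joint's range is limited). The gripper opens to 85 mm and grips with 20 to 120 N. Pads are 22 mm wide; open, the fingers measure 114 mm over their backs; the gripper's body (76 mm by 85 mm) begins 54 mm behind the grasp point. The pads swing forward as they close: fully open they stand 13 mm farther back than shut.
Start: joints at [-0.83, 0.04, 0.085, 0, -1.615, -0.334], TCP at [0.237, -0.551, 0.202] pointing down, gripper open.
Joint ranges: [-2.56, 2.56], [-1.29, 2.01], [-1.08, 1.49], [-3.29, 1.98], [-2.81, -0.18], [-2.99, 2.99]. Speed limits (rad/s): [2.57, 2.57, 3.01, 3.14, 3.14, 3.14].

### API

Orientations are given as a unit quaternion [x, y, z, w].
In Python, from rig import manip gives the robot as it stands.
- The arm moves only by the tool servo_tool, never from a script. Its argument "rows" is a list of rows, each a list of 7 numbers: the turn, a rotation vector about the tool's x, y, z in rad, then the shift along the tool's x, y, z in cm, then the closure, from 0 (fully open) to 1 (shut). A call has 1 to 12 rows; each row shifts and turns the commanded pose from where the row before left it, along the tool's axes as they then stand; what a row does not reach is not made up. A row lasts 1/10 s, in which the tool goes at most 50 mm and 8.59 degrees, less where a joint would pass 70% of its speed; a pose out of reach is approached as far as the arm can. A call with a gripper value outside its range is refused whole. The fingers move at their own pace and stop on an object; the grip force is fixed at half the most. Time passes only in rows, so rows that do not move let the fingers close. It gives the time, the measured TCP pose, the force and the opening at its end, in the units of the state.
- manip.read_state(): the state, without advancing time (a new reading comes with each control period).
- manip.get_image(name): name is "side" or "top" or "wrist"; returns the picture (400x640x3 uint8, red, green, blue); there is no depth.
- manip.get_calibration(name): a dict with "vertical_fov" (degrees; the focal length in pixels is half the picture's height over the tangent of half this angle, whatever the lens; pixels are square), "cx", "cy" (the principal point, pixels), "origin" and "attitude" of the camera in the world. Camera axes: x right, y down, z forward; pixel columns grow to the right and rows downward; lengths in m; the calibration is good to about 2 mm. The wrist camera is an equidistant fisheye: a pixel r from the principal point sees the ray r / f radians off the axis. A picture is of the moment at which its call begins: read the wrist's pose just before it. get_calibration takes no time and is no camera call; for the wrist camera it gives the pose at the moment of the call.
- manip.close_job(): hands the job in, once; it reports no verdict.
The state is a dict: "clock": time; "qpos": joint angles; "dq": joint speeds; "effort": joint torques, N m; "position": TCP position; "ee_rot": TCP orientation; "ft_force": force on the tool from outside, world axes, zero at the start; "wrist_torque": the same for the moment, N m; "grip_width": opening from 0.0 (shut) to 1.0 (fully open).
Only numpy, scipy, OpenCV 4.12 (cv2) and the standard library are available. Lean on these libraries where they do the work, as an engineer would, in place of code of your own. Each camera call takes 0.05 s, during which the arm holds its last target.

### The job

Take the colour caddy by its handle and roll it straight ahead until both front castors trail straight, then steer it nose first into its parking dock and press it fully home: past the two roller catches and up against both rubber buffers, where the catches hold it, castors still straight. Be gentle: no forcing against the rails, no ramming of the buffers, all wheels on the bench, the jars left standing in the tray and the three cups where they are. Then let go.

Things in the scene. Friction and masses are not known exactly. Their poses are not given: they have to be found in the camera images.
- caddy: Colour caddy: blue-sided tray 200 x 140 mm on four 32 mm wheels, steel hoop handle at the back, about 0.9 kg and four jars of 0.09 kg. Origin on the bench under the tray's centre, x forward (nose), y left. Two fixed wheels 65 mm behind the origin, two swivel castors pivoted 60 mm ahead, 50 mm to each side, 12 mm trail. Rolls with under 1 N. Over its corner bumpers: 214 x 162 mm.
- caddy_handle (a point): Middle of the handle's top bar: a round steel bar 12 mm thick, 88 mm clear length, running across the caddy (along its y), 125 mm above the bench and 125 mm behind the caddy's origin, 25 mm behind the tray. Axes as the caddy. Free of obstacles above and on both sides; the jars, tops at 110 mm, start 100 mm ahead of it.
- caddy_nose (a point): Front of the caddy: midway between its two front corner bumpers (black discs of 30 mm), level with their foremost points, 107 mm ahead of the caddy's origin, 58 mm above the bench. Axes as the caddy.
- dock: Parking dock fixed on the bench, entered along its x. Origin on the bench, x into the dock, y left. Rails 70 mm high from x = -10 to 180 mm, 167 mm apart (2.5 mm clear each side of the caddy's bumpers), yellow flared mouth out to x = -72 mm, 225 mm wide. In their slots an aluminium end stop with two rubber buffers and two sprung roller catches is clamped; the nose is home at x = 107 mm, give or take 20 mm: feel for it.
- castor_left (a joint): Swivel angle (rad) of the left front castor: 0 when its wheel trails straight behind the pivot, positive turned counter-clockwise seen from above; no end stops. Starts far from straight; about 40 mm of straight rolling forward brings it round.
- castor_right (a joint): The same for the right front castor; it may start at any angle within 2.3 rad of straight.
- buffer_left (a joint): How far (m) the left rubber buffer of the end stop is squashed: 0 free, 10 mm at most, 2 N per mm; its face meets the left front bumper. Just before, the white rollers of the two catches resist the front bumpers over about 14 mm with up to 8 N in all; 4 mm short of the buffers they snap over, resistance falls to nothing and they draw the caddy in and hold both buffers squashed by about 1.2 mm.
- buffer_right (a joint): The same for the right buffer. Squashing either by more than 3.5 mm counts as ramming.
- jar_amber_mid (a point): Centre of the amber jar: closed jar with a steel lid, 44 mm across, 58 mm tall, standing loose in a compartment of the caddy's tray, floor 52 mm above the bench.
- jar_green_mid (a point): Centre of the green jar: closed jar with a steel lid, 44 mm across, 58 mm tall, standing loose in a compartment of the caddy's tray, floor 52 mm above the bench.
- jar_white_mid (a point): Centre of the white jar: closed jar with a steel lid, 44 mm across, 58 mm tall, standing loose in a compartment of the caddy's tray, floor 52 mm above the bench.
- jar_blue_mid (a point): Centre of the blue jar: closed jar with a steel lid, 44 mm across, 58 mm tall, standing loose in a compartment of the caddy's tray, floor 52 mm above the bench.
- cup_red: Red empty paper cup, 72 mm across the rim, 92 mm tall, standing on the bench between the caddy's way and the marver; origin under its centre.
- cup_white: White empty paper cup, 72 mm across the rim, 92 mm tall, standing on the bench between the caddy's way and the marver; origin under its centre.
- cup_yellow: Yellow empty paper cup, 72 mm across the rim, 92 mm tall, standing on the bench between the caddy's way and the marver; origin under its centre.
Not all that is in view belongs to the job. What is shaped like the part that bears jar_green_mid but pink or purple is not meant.

How it is judged:
On the way, in this order (a step that is already met when the one before it is completed fails the run):
1. the caddy has been rolled at least 40 mm and both castors trail straight (within 0.3 rad) while its nose is still short of the dock's mouth (value of joint castor_left between -0.3 and 0.3 rad and value of joint castor_right between -0.3 and 0.3 rad and distance of caddy from where it was at the start of the episode above 0.04 m and x of caddy_nose in the frame of dock below -0.06 m), for 0.1 s.
2. the caddy is home: both rubber buffers squashed by more than 0.3 mm, its nose on the dock's centre line within 4 mm, the caddy in line within 0.05 rad (value of joint each of buffer_left, buffer_right above 0.0003 m and x of caddy_nose in the frame of dock between 0.083 and 0.131 m and y of caddy_nose in the frame of dock between -0.004 and 0.004 m and angle between the x axis of caddy and the x axis of dock, either way round below 0.05 rad), for 0.2 s.
At the end, for the whole second after the job is handed in: caddy still, level (0.05 rad) and let go at home: both buffers squashed over 0.3 mm, nose within 4 mm of the dock's centre line and 24 mm of nominal depth, in line within 0.05 rad, castors within 0.3 rad of straight, jars upright (0.2 rad) in the tray (all of step 2 and value of joint castor_left between -0.3 and 0.3 rad and value of joint castor_right between -0.3 and 0.3 rad and linear speed of caddy below 0.01 m/s and angle between caddy's own z axis and vertical below 0.05 rad and angle between each of jar_amber_mid, jar_green_mid, jar_white_mid, jar_blue_mid's own z axis and vertical below 0.2 rad and horizontal distance between each of jar_amber_mid, jar_green_mid, jar_white_mid, jar_blue_mid and caddy below 0.12 m); the robot touches nothing.
It fails at once if the caddy is forced against a rail or a flare of the dock with more than 20 N (contact force between caddy and dock_c0 above 20 N or contact force between caddy and dock_c1 above 20 N or contact force between caddy and dock_c2 above 20 N or contact force between caddy and dock_c3 above 20 N).
It fails at once if a rubber buffer is squashed by more than 3.5 mm (the caddy was rammed home) (value of joint any of buffer_left, buffer_right above 0.0035 m).
It fails at once if the caddy is lifted off its wheels or tipped (height (world z) of caddy above 0.012 m or angle between caddy's own z axis and vertical above 0.12 rad).
It fails at once if a jar is tipped over (angle between any of jar_amber_mid, jar_green_mid, jar_white_mid, jar_blue_mid's own z axis and vertical above 0.4 rad).
It fails at once if one of the three cups is moved by more than 20 mm (distance of any of cup_red, cup_white, cup_yellow from where it was at the start of the episode above 0.02 m).
It also fails if it takes over 72 s, if anything falls off the work surface, if the arm or the gripper's body presses on something with over 40 N, if the wrist force passes 120 N, or if a joint passes its speed limit or range.

## Working session

There is one attempt and no reset: what is moved stays moved. The work goes in short steps, Python scripts to look and compute and a tool call to move; the robot and the scene stay as the last step left them, time stands still between calls to the robot, and variables do not carry over. Pictures are saved under pics/ and viewed, and the job is handed in when it is done.

Besides the shell and the picture viewer there is one more tool, called by a JSON object that holds its "api" and its "payload", one argument or row to a line. servo_tool: Moves the arm, as the interface text tells. Its arguments: {"type":"object","properties":{"rows":{"type":"array"}},"required":["rows"]}

```bash
mkdir -p pics
cat > look.py <<'E'
import sys,cv2,json
from rig import manip
tag=sys.argv[1]
for n in sys.argv[2:]:
    c=manip.get_calibration(n)
    im=manip.get_image(n)
    cv2.imwrite(f'pics/{tag}_{n}.png',im[:,:,::-1])
    print(n,c)
s=manip.read_state()
print(s)
E
python3 look.py a side top
```

```text
side {'vertical_fov': 54.99096149612032, 'cx': 319.19165315512356, 'cy': 196.87480642997426, 'origin': array([0.17412727, 0.67210677, 0.54953654]), 'attitude': array([-0.20315126,  0.84365138, -0.48367276,  0.11420412])}
top {'vertical_fov': 49.96493548518991, 'cx': 320.7123856459831, 'cy': 202.03720306767528, 'origin': array([ 0.45774635, -0.03016947,  1.22366142]), 'attitude': array([ 0.70796027, -0.70568251,  0.01832476, -0.02164863])}
{'clock': 0.1, 'qpos': array([-8.30280119e-01,  4.07062477e-02,  8.39341187e-02, -4.15036625e-04,
       -1.61551825e+00, -3.33708185e-01]), 'dq': array([-0.00027239, -0.0002898 ,  0.00231954,  0.00039753, -0.00270722,
       -0.0008339 ]), 'effort': array([-5.53391365e-03, -3.69349980e+01,  3.48280764e+01,  6.95174441e+00,
       -4.56859081e-03,  3.57786837e-05]), 'position': array([ 0.23734257, -0.55068727,  0.20161613]), 'ee_rot': array([-2.02013205e-01,  9.79382491e-01,  7.47911496e-04, -2.04095091e-04]), 'ft_force': array([-0.09124429, -0.20247909,  0.36890153]), 'wrist_torque': array([-0.02359417,  0.03416768, -0.02856731]), 'grip_width': 1.0032044882273718}
```

View pics/a_top.png

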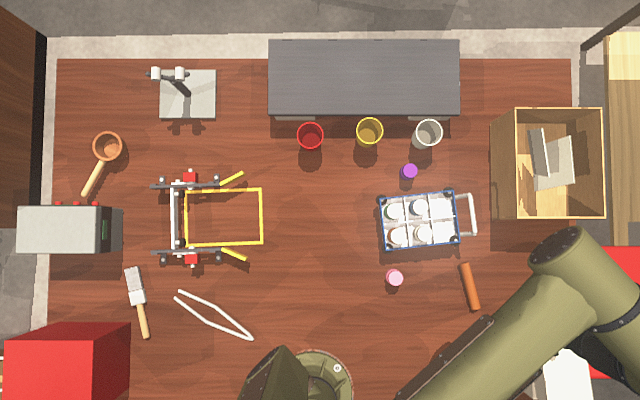

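View pics/a_side.png

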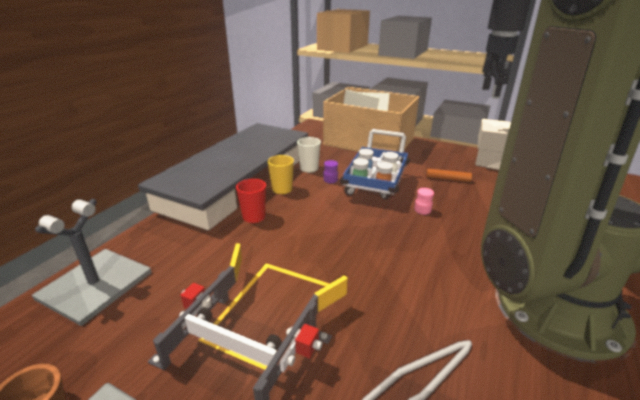

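```bash
cat > h.py <<'E'
import numpy as np,cv2
from scipy.spatial.transform import Rotation as R
from rig import manip
def ray(c,uv,fish=False):
    f=200/np.tan(np.radians(c['vertical_fov']/2))
    uv=np.atleast_2d(np.array(uv,float))
    d=np.c_[(uv-[c['cx'],c['cy']])/f,np.ones(len(uv))]
    if fish:
        p=d[:,:2];r=np.linalg.norm(p,axis=1,keepdims=True)
        d=np.c_[p/np.maximum(r,1e-9)*np.sin(r),np.cos(r)]
    return R.from_quat(c['attitude']).apply(d)
def plane(c,uv,z,fish=False):
    d=ray(c,uv,fish);o=np.array(c['origin'])
    return o+d*((z-o[2])/d[:,2:])
def proj(c,P,fish=False):
    f=200/np.tan(np.radians(c['vertical_fov']/2))
    p=R.from_quat(c['attitude']).inv().apply(np.atleast_2d(P)-c['origin'])
    if fish:
        r=np.linalg.norm(p[:,:2],axis=1,keepdims=True);t=np.arctan2(r,p[:,2:])
        return p[:,:2]/r*t*f+[c['cx'],c['cy']]
    return p[:,:2]/p[:,2:]*f+[c['cx'],c['cy']]
E
python3 - <<'E'
import cv2
a=cv2.imread('pics/a_top.png')
cv2.imwrite('pics/a_z1.png',cv2.resize(a[155:285,140:270],None,fx=4.6,fy=4.6,interpolation=cv2.INTER_CUBIC))
cv2.imwrite('pics/a_z2.png',cv2.resize(a[165:275,365:485],None,fx=5,fy=5,interpolation=cv2.INTER_CUBIC))
E
```

```text
(no output)
```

View pics/a_z1.png

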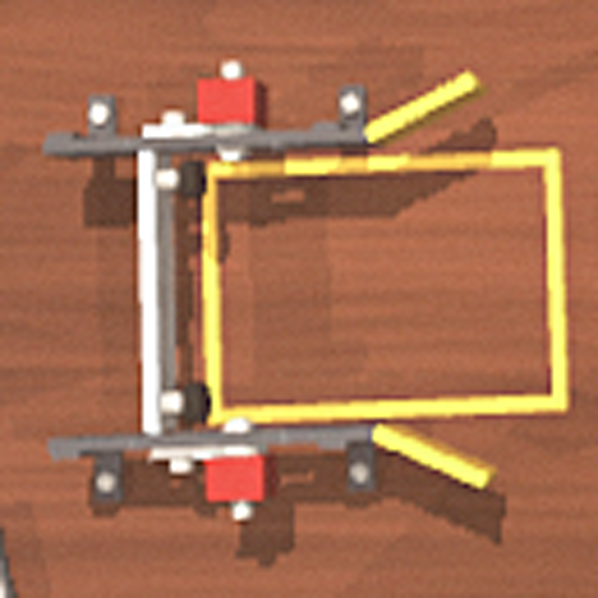

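View pics/a_z2.png

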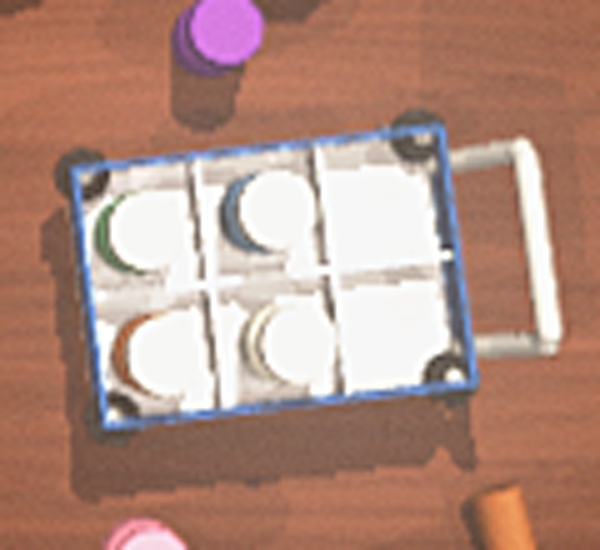

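Run:
```python
from h import *
c=manip.get_calibration('top')
np.set_printoptions(precision=4,suppress=True)
def z1(p): return np.array(p)/4.6+[140,155]-.4
def z2(p): return np.array(p)/5+[365,165]-.4
print('rail topcentre back/front U, L');r=plane(c,z1([[46,147],[367,132],[50,447],[375,433]]),.07)[:,:2];print(r)
print('flare tips');f=plane(c,z1([[476,80],[490,477]]),.07)[:,:2];print(f)
print('floor');fl=plane(c,z1([[553,155],[562,403],[213,413],[208,170]]),.0)[:,:2];print(fl)
print('bolts');b=plane(c,z1([[100,112],[350,102],[106,482],[360,472]]),.04)[:,:2];print(b)
print('blocks rollers');b=plane(c,z1([[168,179],[172,402],[232,70],[241,510]]),.06)[:,:2];print(b)
print('handle ends');h=plane(c,z2([[524,145],[550,347]]),.131)[:,:2];print(h,h.mean(0))
print('tray corners');t=plane(c,z2([[75,168],[443,127],[475,387],[105,427]]),.08)[:,:2];print(t,t.mean(0),np.linalg.norm(np.diff(t,axis=0),axis=1))
print('cups');print(plane(c,[[310,135],[369,131],[428,132]],.092)[:,:2])
print('jars bad');print(plane(c,[[410,171],[394,278]],.058)[:,:2])
def ang(v): return np.degrees(np.arctan2(v[1],v[0]))
print('ang rails',ang(r[0]-r[1]),ang(r[2]-r[3]),'perp',ang(r[0]-r[2]),ang(r[1]-r[3]),ang(f[0]-f[1]))
print('floor ang',ang(fl[3]-fl[0]),ang(fl[2]-fl[1]),ang(fl[0]-fl[1]),ang(fl[3]-fl[2]))
print('caddy ang',ang(t[0]-t[1]),ang(t[3]-t[2]),'perp',ang(t[0]-t[3]),ang(t[1]-t[2]),ang(h[0]-h[1]))
print(np.linalg.norm(r[0]-r[2]),np.linalg.norm(r[1]-r[3]),np.linalg.norm(f[0]-f[1]),np.linalg.norm(h[0]-h[1]))
```

```text
rail topcentre back/front U, L
[[0.5635 0.4379]
 [0.5729 0.2493]
 [0.3882 0.4311]
 [0.3969 0.2417]]
flare tips
[[0.6038 0.1856]
 [0.3717 0.1743]]
floor
[[0.5659 0.1501]
 [0.4121 0.1428]
 [0.4052 0.3586]
 [0.5559 0.3649]]
bolts
[[0.5875 0.418 ]
 [0.594  0.2671]
 [0.3657 0.409 ]
 [0.3722 0.2573]]
blocks rollers
[[0.5456 0.3692]
 [0.4141 0.3639]
 [0.6106 0.3326]
 [0.3512 0.3219]]
handle ends
[[ 0.5423 -0.4038]
 [ 0.4396 -0.4153]] [ 0.491  -0.4095]
tray corners
[[ 0.5332 -0.1818]
 [ 0.5557 -0.3782]
 [ 0.4175 -0.3932]
 [ 0.3957 -0.1971]] [ 0.4755 -0.2876] [0.1977 0.139  0.1973]
cups
[[ 0.7006  0.0044]
 [ 0.7117 -0.1528]
 [ 0.7094 -0.3097]]
jars bad
[[ 0.6093 -0.2679]
 [ 0.3196 -0.2225]]
ang rails 92.85067853792037 92.65995460764424 perp 2.247010345195726 2.474406334991371 2.787404698768436
floor ang 92.66597392769548 91.8363537528479 2.7236763609389563 2.394816979174721
caddy ang 96.54404142980343 96.34639178813457 perp 6.342700890790123 6.191188875611079 6.390727058107
0.1754915043787944 0.17611660262260356 0.2323366343714475 0.10329073886352169
```

{"api": "servo_tool", "payload": {
  "rows": [
    [0,0,0.1,-1,0.4,0,0.3],
    [0,0,0.1,-2,0.8,0,0.3],
    [0,0,0.095,-2.5,1,0,0.3],
    [0,0,0,-3,1.3,0,0.3],
    [0,0,0,-3,1.3,0,0.3],
    [0,0,0,-3,1.3,0,0.3],
    [0,0,0,-3,1.3,0,0.3],
    [0,0,0,-3,1.3,0,0.3],
    [0,0,0,-2,0.8,0,0.3],
    [0,0,0,-1.5,0.4,0,0.3],
    [0,0,0,0,0,0,0.3]
  ]
}}

```text
clock: 1.2
position: [0.4605, -0.4168, 0.2015]
ee_rot: [-0.057, 0.998, 0.001, -0.001]
ft_force: [-0.7, -0.2, -0.8]
grip_width: 0.702
```

```bash
python3 look.py b wrist
python3 - <<'E'
from h import *
s=manip.read_state();r=R.from_quat(s['ee_rot']);d=np.array([.4903,-.411,.2])-s['position']
print(r.as_matrix().round(4),r.inv().apply(d))
E
```

```text
wrist {'vertical_fov': 65.70646984690485, 'cx': 323.43081048891986, 'cy': 193.75578283563135, 'origin': array([ 0.39430691, -0.42294724,  0.37329086]), 'attitude': array([0.65974529, 0.73958684, 0.09964703, 0.08841907])}
{'clock': 1.25, 'qpos': array([-4.15298381e-01,  9.67749718e-02,  1.42957711e-01, -1.24667186e-04,
       -1.61829074e+00, -1.04283189e+00]), 'dq': array([-0.02379667, -0.01660753, -0.00570102,  0.00329057, -0.00127198,
        0.00161652]), 'effort': array([  0.85961932, -39.26703215,  34.90416884,   6.85984433,
         0.05081411,  -0.07619821]), 'position': array([ 0.45963486, -0.41737765,  0.20176082]), 'ee_rot': array([-5.63061402e-02,  9.98413334e-01,  3.53441359e-04, -5.55949756e-04]), 'ft_force': array([-0.21144606, -0.57945036,  0.03336306]), 'wrist_torque': array([-0.02308674,  0.06237926, -0.03050162]), 'grip_width': 0.6981585266364905}
[[-9.937e-01 -1.124e-01 -1.100e-03]
 [-1.124e-01  9.937e-01  6.000e-04]
 [ 1.100e-03  8.000e-04 -1.000e+00]] [-0.03118963  0.00288808  0.00172965]
```

View pics/b_wrist.png

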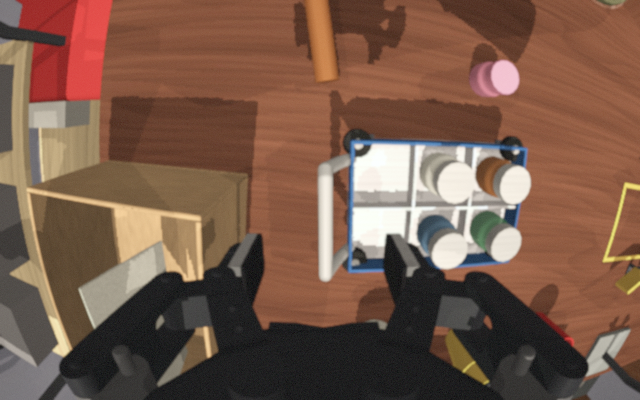

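Run:
```python
from h import *
np.set_printoptions(precision=4,suppress=True)
c=manip.get_calibration('wrist')
h=plane(c,[[325,167],[325,278]],.128,True);print(h,h.mean(0))
v=h[1]-h[0];print(np.degrees(np.arctan2(v[1],v[0])),np.linalg.norm(v))
t=plane(c,[[352,140],[525,148],[520,265],[350,270]],.08,True)[:,:2];print(t,t.mean(0))
for a,b in ((0,1),(3,2)):
  v=t[b]-t[a];print(np.degrees(np.arctan2(v[1],v[0])))
```

```text
[[ 0.4379 -0.417   0.128 ]
 [ 0.5393 -0.4053  0.128 ]] [ 0.4886 -0.4112  0.128 ]
6.584221241039657 0.10206936857893768
[[ 0.4176 -0.3933]
 [ 0.3958 -0.1983]
 [ 0.5378 -0.1576]
 [ 0.5549 -0.3761]] [ 0.4765 -0.2813]
96.37016676223993
94.47688489370296
```

{"api": "servo_tool", "payload": {
  "rows": [
    [0,0,0,-1,0.1,0,0.55],
    [0,0,0,-1,0.1,0,0.55],
    [0,0,0,-1,0.05,0,0.55],
    [0,0,0,0,0,0,0.55],
    [0,0,0,0,0,0,0.55]
  ]
}}

```text
clock: 1.75
position: [0.489, -0.4118, 0.2021]
ee_rot: [-0.056, 0.998, 0.0, -0.0]
ft_force: [-0.9, 0.0, -0.5]
grip_width: 0.448
```

Run:
```python
from h import *
s=manip.read_state();r=R.from_quat(s['ee_rot']);d=np.array([.489,-.411,.108])-s['position']
print(r.as_matrix().round(4),r.inv().apply(d),s['grip_width'])
```

```text
[[-9.937e-01 -1.117e-01 -7.000e-04]
 [-1.117e-01  9.937e-01  3.000e-04]
 [ 6.000e-04  4.000e-04 -1.000e+00]] [-0.00018083  0.00075824  0.09413716] 0.44780228380568543
```

{"api": "servo_tool", "payload": {
  "rows": [
    [0,0,0,0,0.08,1.4,0.55],
    [0,0,0,0,0,2,0.55],
    [0,0,0,0,0,2,0.55],
    [0,0,0,0,0,2,0.55],
    [0,0,0,0,0,1.4,0.55],
    [0,0,0,0,0,0.6,0.55],
    [0,0,0,0,0,0,0.55],
    [0,0,0,0,0,0,0.55]
  ]
}}

```text
clock: 2.55
position: [0.489, -0.4114, 0.1094]
ee_rot: [-0.056, 0.998, -0.0, 0.0]
ft_force: [-0.4, 0.4, 0.7]
grip_width: 0.446
```

```bash
python3 look.py c wrist side
```

```text
wrist {'vertical_fov': 65.70646984690485, 'cx': 323.43081048891986, 'cy': 193.75578283563135, 'origin': array([ 0.42244041, -0.41711026,  0.28117923]), 'attitude': array([0.66018395, 0.73901967, 0.09958676, 0.08994192])}
side {'vertical_fov': 54.99096149612032, 'cx': 319.19165315512356, 'cy': 196.87480642997426, 'origin': array([0.17412727, 0.67210677, 0.54953654]), 'attitude': array([-0.20315126,  0.84365138, -0.48367276,  0.11420412])}
{'clock': 2.65, 'qpos': array([-3.86431325e-01,  1.50167123e-01,  3.38565614e-02,  3.20956677e-04,
       -1.45261972e+00, -1.07254036e+00]), 'dq': array([-0.00042941, -0.00030894, -0.00354794, -0.00193472,  0.00128359,
        0.00147579]), 'effort': array([-1.13508728e-02, -4.18026388e+01,  3.42462051e+01,  6.84975296e+00,
       -8.26442993e-04, -8.17598789e-06]), 'position': array([ 0.48925664, -0.41134602,  0.10977374]), 'ee_rot': array([-5.59019123e-02,  9.98435817e-01, -5.43425919e-04,  7.74998945e-04]), 'ft_force': array([ 0.49725258, -0.67177274,  0.20251392]), 'wrist_torque': array([-0.00602478, -0.0124593 ,  0.01285785]), 'grip_width': 0.45082335029515375}
```

View pics/c_wrist.png

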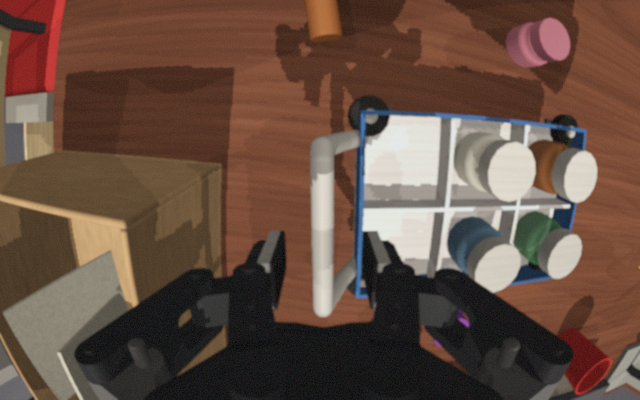

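{"api": "servo_tool", "payload": {
  "rows": [
    [0,0,0,0,0,0.15,0.6],
    [0,0,0,0,0,0,0.7],
    [0,0,0,0,0,0,0.8],
    [0,0,0,0,0,0,0.85],
    [0,0,0,0,0,0,0.9],
    [0,0,0,0,0,0,1],
    [0,0,0,0,0,0,1],
    [0,0,0,0,0,0,1]
  ]
}}

```text
clock: 3.45
position: [0.4888, -0.411, 0.107]
ee_rot: [-0.056, 0.998, 0.0, -0.0]
ft_force: [-1.1, -0.5, -0.3]
grip_width: -0.005
```

```bash
python3 look.py d top wrist
python3 - <<'E'
import cv2
a=cv2.imread('pics/d_top.png')
cv2.imwrite('pics/d_z.png',cv2.resize(a[165:275,365:485],None,fx=5,fy=5,interpolation=cv2.INTER_CUBIC))
E
```

```text
top {'vertical_fov': 49.96493548518991, 'cx': 320.7123856459831, 'cy': 202.03720306767528, 'origin': array([ 0.45774635, -0.03016947,  1.22366142]), 'attitude': array([ 0.70796027, -0.70568251,  0.01832476, -0.02164863])}
wrist {'vertical_fov': 65.70646984690485, 'cx': 323.43081048891986, 'cy': 193.75578283563135, 'origin': array([ 0.4223445 , -0.41691555,  0.2787246 ]), 'attitude': array([0.66028114, 0.73901659, 0.09960683, 0.08922878])}
{'clock': 3.55, 'qpos': array([-3.86437259e-01,  1.51389693e-01,  3.01592060e-02, -5.64169924e-05,
       -1.44969321e+00, -1.07256698e+00]), 'dq': array([ 0.0005916 , -0.00209377,  0.00039597, -0.00027925, -0.00018108,
       -0.00063871]), 'effort': array([-3.15445832e-04, -4.21951818e+01,  3.45211995e+01,  6.88895613e+00,
       -1.29245782e-03, -6.66400729e-05]), 'position': array([ 0.48875567, -0.41099413,  0.10693225]), 'ee_rot': array([-5.58635397e-02,  9.98438411e-01,  5.25663825e-05, -4.55682727e-05]), 'ft_force': array([ 0.09962257, -0.17510027,  0.34191869]), 'wrist_torque': array([ 0.03160998, -0.02559204, -0.04389069]), 'grip_width': 0.0018724701299754286}
```

View pics/d_z.png

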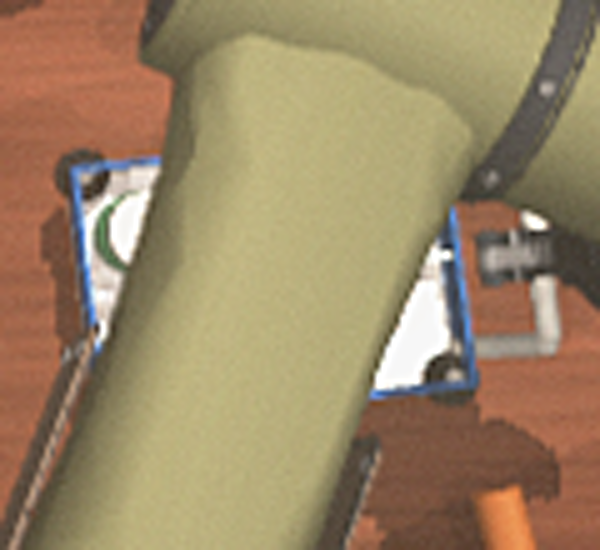

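View pics/d_wrist.png

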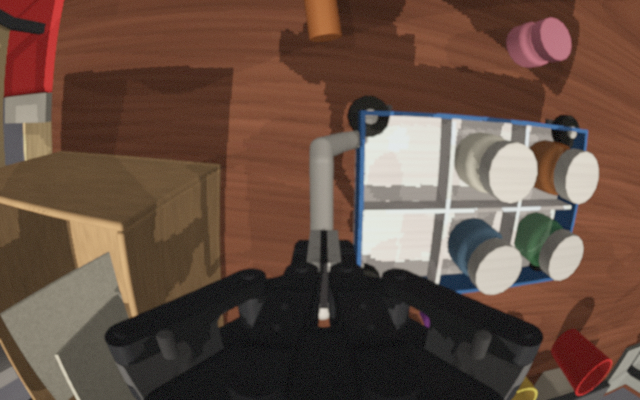

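```bash
python3 look.py d side >/dev/null
python3 - <<'E'
import cv2
a=cv2.imread('pics/d_side.png')
cv2.imwrite('pics/d_zs.png',cv2.resize(a[100:220,320:440],None,fx=5,fy=5,interpolation=cv2.INTER_CUBIC))
a=cv2.imread('pics/d_wrist.png')
cv2.imwrite('pics/d_zw.png',cv2.resize(a[210:340,250:400],None,fx=4.6,fy=4.6,interpolation=cv2.INTER_CUBIC))
E
```

```text
(no output)
```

View pics/d_zs.png

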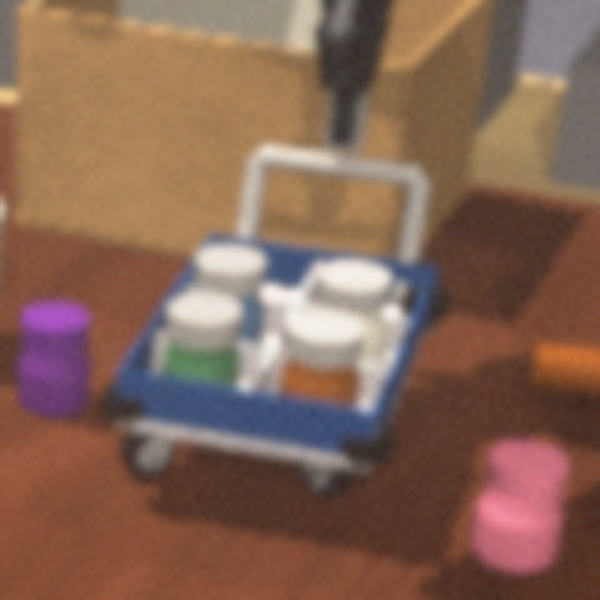

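View pics/d_zw.png

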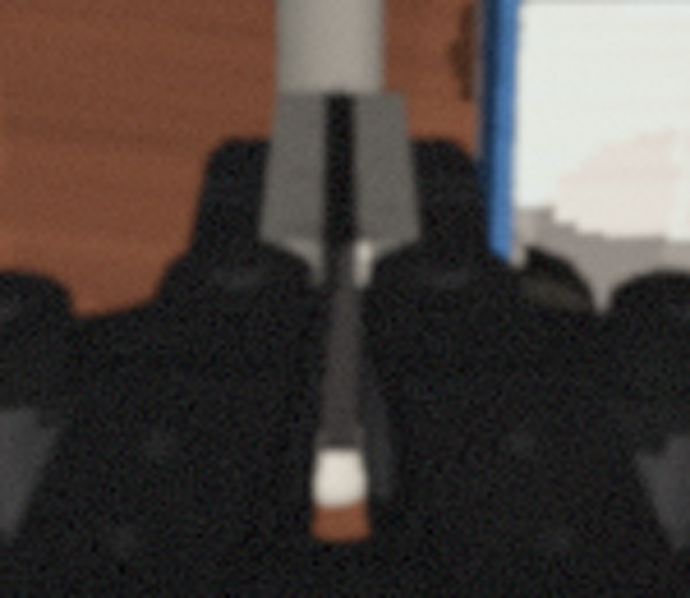

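Run:
```python
from h import *
c=manip.get_calibration('wrist');s=manip.read_state();r=R.from_quat(s['ee_rot'])
for dz in (0,-.01,-.019,-.03): 
  for x in (-.011,0,.011): print(dz,x,proj(c,s['position']+r.apply([x,0,dz]),True).round(1))
c2=manip.get_calibration('side')
for dz in (0,-.01,-.019,-.03,-.05): print(dz,proj(c2,s['position']+r.apply([0,0,dz])).round(1),(proj(c2,s['position']+r.apply([0,0,dz]))-[320,100])*5)
print((proj(c2,[[.4384,-.4165,.125],[.5392,-.4055,.125]])-[320,100])*5)
```

```text
0 -0.011 [[320.9 242.2]]
0 0 [[320.9 225.3]]
0 0.011 [[320.9 207.7]]
-0.01 -0.011 [[320.8 249.3]]
-0.01 0 [[320.8 231.7]]
-0.01 0.011 [[320.7 213.3]]
-0.019 -0.011 [[320.7 256.3]]
-0.019 0 [[320.6 238.1]]
-0.019 0.011 [[320.6 218.9]]
-0.03 -0.011 [[320.5 265.9]]
-0.03 0 [[320.4 246.8]]
-0.03 0.011 [[320.4 226.5]]
0 [[387.2 138.8]] [[335.87436724 194.08213859]]
-0.01 [[387.5 135.7]] [[337.39983108 178.72795509]]
-0.019 [[387.8 133. ]] [[338.78402388 164.79570067]]
-0.03 [[388.1 129.5]] [[340.49051039 147.61947771]]
-0.05 [[388.7 123.2]] [[343.63535294 115.96583348]]
[[421.9742328  177.3755946 ]
 [257.33520219 155.42297501]]
```

{"api": "servo_tool", "payload": {
  "rows": [
    [0,0,0,0,0,0,0.65],
    [0,0,0,0,0,0,0.65],
    [0,0,0,0,0,0,0.65]
  ]
}}

```text
clock: 3.9
position: [0.4888, -0.411, 0.1069]
ee_rot: [-0.056, 0.998, 0.0, -0.0]
ft_force: [-0.3, 0.4, 0.0]
grip_width: 0.349
```

```bash
python3 look.py e side wrist >/dev/null
cat > zoom.py <<'E'
import cv2,sys
t=sys.argv[1]
a=cv2.imread(f'pics/{t}_side.png');b=cv2.imread(f'pics/{t}_wrist.png')
x,y=map(int,sys.argv[2:4]) if len(sys.argv)>2 else (340,90)
f=lambda i:cv2.resize(i,(400,400),interpolation=cv2.INTER_CUBIC)
cv2.imwrite(f'pics/{t}_zz.png',cv2.hconcat([f(a[y:y+90,x:x+90]),f(b[200:340,250:390])]))
E
python3 zoom.py e
```

```text
(no output)
```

View pics/e_zz.png

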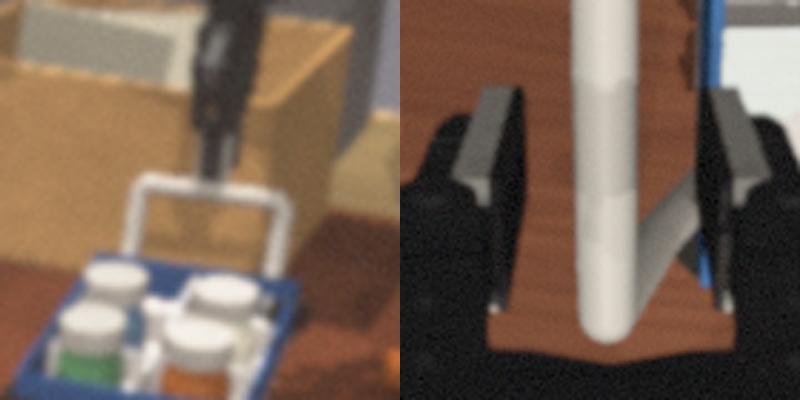

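{"api": "servo_tool", "payload": {
  "rows": [
    [0,0,0,0,0,0.7,0.65],
    [0,0,0,0,0,0.8,0.65],
    [0,0,0,0,0,0.5,0.65],
    [0,0,0,0,0,0,0.65]
  ]
}}

```text
clock: 4.4
position: [0.4881, -0.4105, 0.0852]
ee_rot: [-0.056, 0.998, 0.001, -0.001]
ft_force: [-0.3, -0.1, -0.5]
grip_width: 0.347
```

```bash
python3 look.py f side wrist >/dev/null; python3 zoom.py f
```

```text
(no output)
```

View pics/f_zz.png

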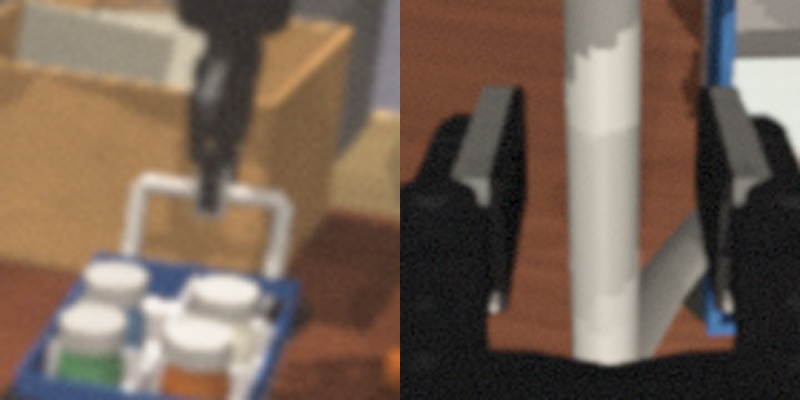

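{"api": "servo_tool", "payload": {
  "rows": [
    [0,0,0,0,0,0.1,0.75],
    [0,0,0,0,0,0,0.8],
    [0,0,0,0,0,0,0.9],
    [0,0,0,0,0,0,1],
    [0,0,0,0,0,0,1],
    [0,0,0,0,0,0,1]
  ]
}}

```text
clock: 5.1
position: [0.4888, -0.4111, 0.0863]
ee_rot: [-0.056, 0.998, -0.0, 0.0]
ft_force: [-0.8, 0.3, 1.8]
grip_width: 0.113
```

```bash
python3 look.py g side wrist ; python3 zoom.py g
```

```text
side {'vertical_fov': 54.99096149612032, 'cx': 319.19165315512356, 'cy': 196.87480642997426, 'origin': array([0.17412727, 0.67210677, 0.54953654]), 'attitude': array([-0.20315126,  0.84365138, -0.48367276,  0.11420412])}
wrist {'vertical_fov': 65.70646984690485, 'cx': 323.43081048891986, 'cy': 193.75578283563135, 'origin': array([ 0.4223645 , -0.41697181,  0.25805845]), 'attitude': array([0.66023525, 0.73903025, 0.09959554, 0.08946752])}
{'clock': 5.2, 'qpos': array([-3.86382820e-01,  1.58496345e-01,  1.51619932e-04,  1.28499255e-04,
       -1.41213629e+00, -1.07252952e+00]), 'dq': array([ 2.98509774e-05, -1.83941873e-03, -1.38326895e-03,  7.57914636e-04,
       -1.57980986e-04, -9.46608616e-05]), 'effort': array([ 9.89472284e-02, -4.10958409e+01,  3.33754921e+01,  6.45819649e+00,
        1.73656633e-01, -3.42492666e-02]), 'position': array([ 0.48887095, -0.41107948,  0.08626562]), 'ee_rot': array([-5.59229423e-02,  9.98435073e-01, -1.24822617e-04,  1.15328296e-04]), 'ft_force': array([0.05727   , 0.46771816, 1.73711713]), 'wrist_torque': array([0.1138064 , 0.20745688, 0.03619336]), 'grip_width': 0.11125445529064089}
```

View pics/g_zz.png

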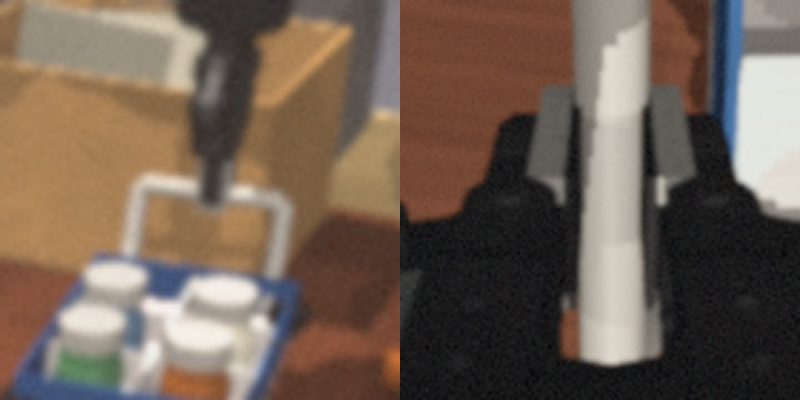

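{"api": "servo_tool", "payload": {
  "rows": [
    [0,0,0,0,0.2,0,1],
    [0,0,0,0,0.4,0,1],
    [0,0,0,0,0.6,0,1],
    [0,0,0,0,0.7,0,1],
    [0,0,0,0,0.7,0,1],
    [0,0,0,0,0.7,0,1],
    [0,0,0,0,0.7,0,1],
    [0,0,0,0,0.7,0,1],
    [0,0,0,0,0.7,0,1],
    [0,0,0,0,0.6,0,1],
    [0,0,0,0,0.4,0,1],
    [0,0,0,0,0.2,0,1]
  ]
}}

```text
clock: 6.4
position: [0.4814, -0.345, 0.0862]
ee_rot: [-0.056, 0.998, -0.0, 0.0]
ft_force: [-0.6, -0.7, 5.4]
grip_width: 0.111
```

```bash
python3 look.py i side wrist top|tail -9
```

```text
side {'vertical_fov': 54.99096149612032, 'cx': 319.19165315512356, 'cy': 196.87480642997426, 'origin': array([0.17412727, 0.67210677, 0.54953654]), 'attitude': array([-0.20315126,  0.84365138, -0.48367276,  0.11420412])}
wrist {'vertical_fov': 65.70646984690485, 'cx': 323.43081048891986, 'cy': 193.75578283563135, 'origin': array([ 0.41495667, -0.35074918,  0.25790356]), 'attitude': array([0.66015002, 0.7391258 , 0.09972687, 0.0891603 ])}
top {'vertical_fov': 49.96493548518991, 'cx': 320.7123856459831, 'cy': 202.03720306767528, 'origin': array([ 0.45774635, -0.03016947,  1.22366142]), 'attitude': array([ 0.70796027, -0.70568251,  0.01832476, -0.02164863])}
{'clock': 6.55, 'qpos': array([-2.83738105e-01,  3.77281391e-02, -1.29396012e-01, -4.97292938e-04,
       -1.40391976e+00, -1.17487320e+00]), 'dq': array([-1.78144530e-03,  4.47181927e-03,  2.24292919e-03,  2.12540712e-04,
        3.12140423e-05, -7.01827588e-05]), 'effort': array([  0.08173545, -33.10128093,  31.6781652 ,   5.85145488,
         0.48865266,  -0.14722485]), 'position': array([ 0.48139534, -0.34486999,  0.08609524]), 'ee_rot': array([-5.60218320e-02,  9.98429506e-01,  2.72429027e-04, -3.49862320e-05]), 'ft_force': array([-0.75679392,  1.26890149,  5.21789465]), 'wrist_torque': array([0.24441348, 0.4220083 , 0.18854162]), 'grip_width': 0.10984290026884046}
```

View pics/i_top.png

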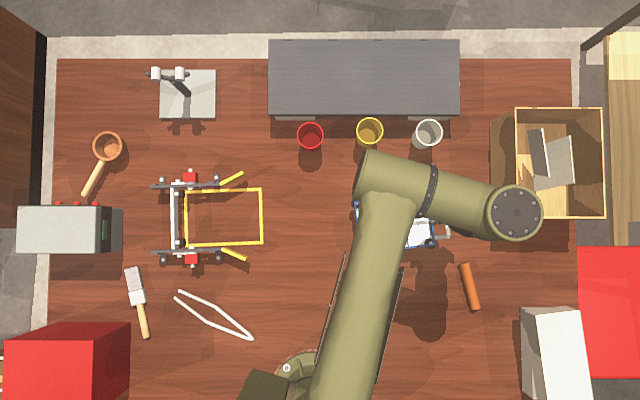

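View pics/i_side.png

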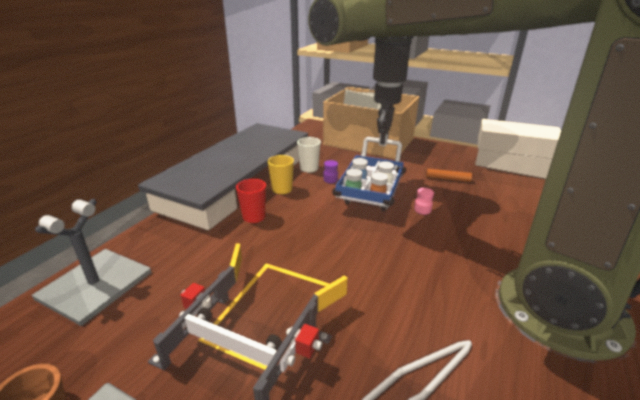

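View pics/i_wrist.png

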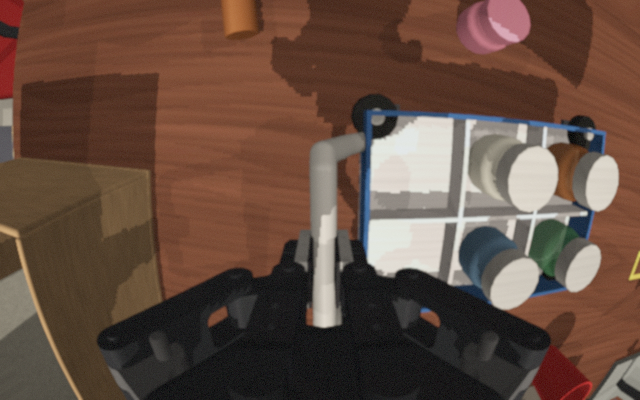

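```bash
cat > plan.py <<'E'
import sys,json
from h import *
from scipy.interpolate import BPoly
O=np.array([.4844,.2555]);TH=np.radians(92.7)
D=np.array([[np.cos(TH),np.sin(TH)],[-np.sin(TH),np.cos(TH)]])
def cur():
    s=manip.read_state();m=R.from_quat(s['ee_rot']).as_matrix()
    th=np.arctan2(m[1,1],m[0,1]);return s,s['position'][:2],th
def info(off=0.,dth=0.):
    s,h,th=cur(); th=th+dth
    f=np.array([np.cos(th),np.sin(th)]);l=np.array([-f[1],f[0]])
    H=D@(h+off*l-O);a=th-TH;F=np.array([np.cos(a),np.sin(a)])
    return s,H,a,H+.06*F,H+.232*F
if __name__=='__main__':
    np.set_printoptions(precision=4,suppress=True)
    xe=float(sys.argv[1]);step=float(sys.argv[2]);n=int(sys.argv[3])
    s,H,a,rear,nose=info()
    print('dockframe H',H,'ang',a,'rear',rear,'nose',nose,'F',s['ft_force'],'T',s['wrist_torque'],s['clock'])
    k0=float(sys.argv[4]) if len(sys.argv)>4 else 0
    p=BPoly.from_derivatives([rear[0],xe],[[rear[1],np.tan(a),k0],[0,0,0]])
    dp=p.derivative();d2=dp.derivative()
    xs=np.linspace(rear[0],xe,50);print('max kappa',abs(d2(xs)).max())
    # stepping
    x=rear[0];pos=H.copy();ang=a;rows=[]
    for i in range(n):
        x=x+step*np.cos(np.arctan(dp(min(x,xe))))
        xx=min(x,xe);y=float(p(xx)) if x<xe else 0.
        t=np.arctan(dp(xx)) if x<xe else 0.
        tgt=np.array([x,y])-.06*np.array([np.cos(t),np.sin(t)])
        # tool: x=left, y=forward, z down; shift along tool axes before the turn
        dv=tgt-pos
        tx=round(float(-np.sin(ang)*dv[0]+np.cos(ang)*dv[1])*100,2)
        ty=round(float(np.cos(ang)*dv[0]+np.sin(ang)*dv[1])*100,2)
        rz=round(float(-(t-ang)),3)
        c,sn=np.cos(ang),np.sin(ang)
        pos=pos+np.array([c*ty-sn*tx,sn*ty+c*tx])/100;ang=ang-rz
        rows.append([0,0,rz,tx,ty,0,1])
    print(json.dumps(rows));print('end H',pos,ang,'curv at end',d2(min(x,xe)))
E
python3 plan.py -0.22 0.007 12
```

```text
dockframe H [-0.5996  0.0313] ang 0.06497845777324374 rear [-0.5397  0.0352] nose [-0.3681  0.0463] F [-0.7568  1.2689  5.2179] T [0.2444 0.422  0.1885] 6.55
max kappa 2.779577478826442
[[0, 0, 0.002, 0.01, 0.7, 0, 1], [0, 0, 0.006, 0.03, 0.7, 0, 1], [0, 0, 0.009, 0.06, 0.7, 0, 1], [0, 0, 0.012, 0.06, 0.7, 0, 1], [0, 0, 0.014, 0.08, 0.7, 0, 1], [0, 0, 0.016, 0.09, 0.7, 0, 1], [0, 0, 0.017, 0.1, 0.7, 0, 1], [0, 0, 0.018, 0.11, 0.7, 0, 1], [0, 0, 0.019, 0.1, 0.7, 0, 1], [0, 0, 0.02, 0.11, 0.71, 0, 1], [0, 0, 0.019, 0.11, 0.7, 0, 1], [0, 0, 0.019, 0.11, 0.7, 0, 1]]
end H [-0.5154  0.0413] -0.10602154222675626 curv at end -2.697412264475078
```

{"api": "servo_tool", "payload": {
  "rows": [
    [0,0,0.002,0.01,0.4,-0.03,1],
    [0,0,0.006,0.03,0.7,-0.03,1],
    [0,0,0.009,0.06,0.7,0,1],
    [0,0,0.012,0.06,0.7,0,1],
    [0,0,0.014,0.08,0.7,0,1],
    [0,0,0.016,0.09,0.7,0,1],
    [0,0,0.017,0.1,0.7,0,1],
    [0,0,0.018,0.11,0.7,0,1],
    [0,0,0.019,0.1,0.7,0,1],
    [0,0,0.02,0.11,0.71,0,1],
    [0,0,0.019,0.11,0.7,0,1],
    [0,0,0.019,0.11,0.7,0,1]
  ]
}}

```text
clock: 7.75
position: [0.4672, -0.2641, 0.0863]
ee_rot: [0.03, 1.0, 0.0, -0.0]
ft_force: [-1.2, -0.1, 2.5]
grip_width: 0.113
```

```bash
python3 plan.py -0.22 0.007 12 -2.7
```

```text
dockframe H [-0.5182  0.0416] ang -0.10775025544742589 rear [-0.4585  0.0352] nose [-0.2875  0.0167] F [-1.247  -0.0918  2.5301] T [-0.2654  0.5739  0.2591] 7.75
max kappa 2.7
[[0, 0, 0.018, 0.1, 0.7, 0, 1], [0, 0, 0.017, 0.1, 0.7, 0, 1], [0, 0, 0.016, 0.09, 0.7, 0, 1], [0, 0, 0.015, 0.08, 0.71, 0, 1], [0, 0, 0.013, 0.07, 0.7, 0, 1], [0, 0, 0.011, 0.07, 0.7, 0, 1], [0, 0, 0.01, 0.05, 0.7, 0, 1], [0, 0, 0.008, 0.05, 0.7, 0, 1], [0, 0, 0.006, 0.04, 0.7, 0, 1], [0, 0, 0.005, 0.02, 0.7, 0, 1], [0, 0, 0.003, 0.02, 0.7, 0, 1], [0, 0, 0.001, 0.0, 0.7, 0, 1]]
end H [-0.4344  0.0331] -0.23075025544742594 curv at end -0.012204378954693285
```

{"api": "servo_tool", "payload": {
  "rows": [
    [0,0,0.018,0.1,0.7,0,1],
    [0,0,0.017,0.1,0.7,0,1],
    [0,0,0.016,0.09,0.7,0,1],
    [0,0,0.015,0.08,0.71,0,1],
    [0,0,0.013,0.07,0.7,0,1],
    [0,0,0.011,0.07,0.7,0,1],
    [0,0,0.01,0.05,0.7,0,1],
    [0,0,0.008,0.05,0.7,0,1],
    [0,0,0.006,0.04,0.7,0,1],
    [0,0,0.005,0.02,0.7,0,1],
    [0,0,0.003,0.02,0.7,0,1],
    [0,0,0.001,0,0.7,0,1]
  ]
}}

```text
clock: 8.95
position: [0.4722, -0.1801, 0.0864]
ee_rot: [0.091, 0.996, 0.0, -0.0]
ft_force: [-2.3, -0.6, 0.4]
grip_width: 0.114
```

```bash
python3 plan.py -0.22 0.007 12 -0.01; python3 look.py j side wrist top|tail -1 >/dev/null
```

```text
dockframe H [-0.4346  0.0328] ang -0.2296299946463578 rear [-0.3761  0.0191] nose [-0.2087 -0.0201] F [-2.2813 -0.5865  0.4446] T [-0.2415  0.968   0.0317] 8.95
max kappa 2.2765656835362162
[[0, 0, -0.001, -0.01, 0.7, 0, 1], [0, 0, -0.003, -0.01, 0.7, 0, 1], [0, 0, -0.004, -0.03, 0.7, 0, 1], [0, 0, -0.007, -0.03, 0.7, 0, 1], [0, 0, -0.008, -0.05, 0.7, 0, 1], [0, 0, -0.009, -0.05, 0.7, 0, 1], [0, 0, -0.011, -0.06, 0.7, 0, 1], [0, 0, -0.012, -0.07, 0.7, 0, 1], [0, 0, -0.013, -0.08, 0.7, 0, 1], [0, 0, -0.015, -0.08, 0.7, 0, 1], [0, 0, -0.014, -0.08, 0.7, 0, 1], [0, 0, -0.016, -0.09, 0.7, 0, 1]]
end H [-0.3533  0.0103] -0.11662999464635772 curv at end 2.2694836873097697
```

View pics/j_wrist.png

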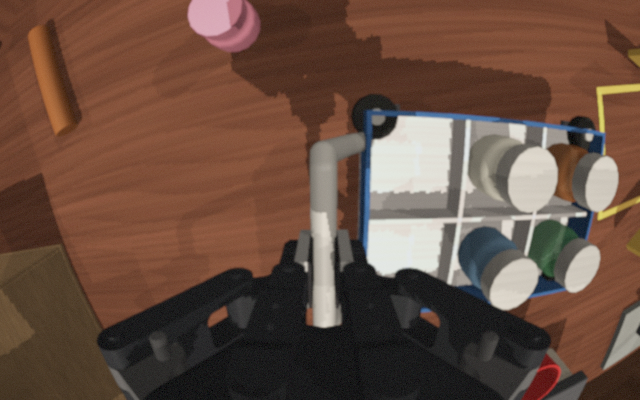

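View pics/j_top.png

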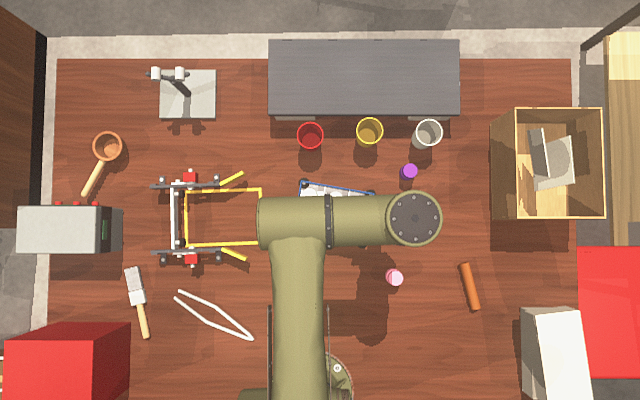

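View pics/j_side.png

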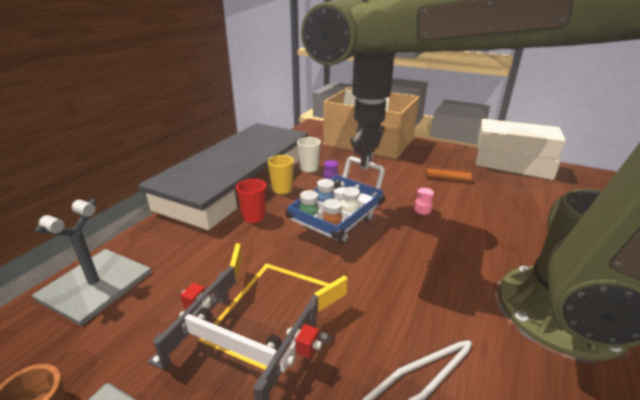

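{"api": "servo_tool", "payload": {
  "rows": [
    [0,0,-0.001,-0.01,0.5,0,1],
    [0,0,-0.003,-0.01,0.7,0,1],
    [0,0,-0.004,-0.03,0.7,0,1],
    [0,0,-0.007,-0.03,0.7,0,1],
    [0,0,-0.008,-0.05,0.7,0,1],
    [0,0,-0.009,-0.05,0.7,0,1],
    [0,0,-0.011,-0.06,0.7,0,1],
    [0,0,-0.012,-0.07,0.7,0,1],
    [0,0,-0.013,-0.08,0.7,0,1],
    [0,0,-0.015,-0.08,0.7,0,1],
    [0,0,-0.014,-0.08,0.7,0,1],
    [0,0,-0.016,-0.09,0.7,0,1]
  ]
}}

```text
clock: 10.3
position: [0.4907, -0.0999, 0.0866]
ee_rot: [0.034, 0.999, 0.0, 0.0]
ft_force: [1.8, -0.2, -2.1]
grip_width: 0.109
```

```bash
python3 plan.py -0.22 0.007 10 2.27
```

```text
dockframe H [-0.3553  0.0104] ang -0.11510491708483683 rear [-0.2957  0.0036] nose [-0.1248 -0.0162] F [ 1.7577 -0.2292 -2.122 ] T [-0.2848 -0.4652 -0.294 ] 10.3
max kappa 2.2700000000000005
[[0, 0, -0.015, -0.08, 0.7, 0, 1], [0, 0, -0.014, -0.08, 0.7, 0, 1], [0, 0, -0.013, -0.08, 0.7, 0, 1], [0, 0, -0.013, -0.07, 0.7, 0, 1], [0, 0, -0.012, -0.07, 0.7, 0, 1], [0, 0, -0.012, -0.07, 0.7, 0, 1], [0, 0, -0.011, -0.06, 0.7, 0, 1], [0, 0, -0.01, -0.06, 0.7, 0, 1], [0, 0, -0.008, -0.04, 0.7, 0, 1], [0, 0, -0.006, -0.03, 0.7, 0, 1]]
end H [-0.2859  0.0001] -0.0011049170848368463 curv at end 0.5078095325477185
```

{"api": "servo_tool", "payload": {
  "rows": [
    [0,0,-0.015,-0.08,0.6,0.03,1],
    [0,0,-0.014,-0.08,0.7,0,1],
    [0,0,-0.013,-0.08,0.7,0,1],
    [0,0,-0.013,-0.07,0.7,0,1],
    [0,0,-0.012,-0.07,0.7,0,1],
    [0,0,-0.012,-0.07,0.7,0,1],
    [0,0,-0.011,-0.06,0.7,0,1],
    [0,0,-0.01,-0.06,0.6,0,1],
    [0,0,-0.008,-0.04,0.3,0,1]
  ]
}}

```text
clock: 11.2
position: [0.4978, -0.043, 0.0864]
ee_rot: [-0.02, 1.0, 0.0, 0.0]
ft_force: [3.0, -0.6, -0.1]
grip_width: 0.111
```

```bash
python3 plan.py -0.2 0.007 10 0.5; python3 look.py k side wrist top|tail -1 >/dev/null
python3 - <<'E'
import cv2
a=cv2.imread('pics/k_top.png')
cv2.imwrite('pics/k_z.png',cv2.resize(a[155:285,140:340],None,fx=4,fy=4,interpolation=cv2.INTER_CUBIC))
a=cv2.imread('pics/k_side.png')
cv2.imwrite('pics/k_zs.png',cv2.resize(a[130:370,150:410],None,fx=2.5,fy=2.5,interpolation=cv2.INTER_CUBIC)[:600])
E
```

```text
dockframe H [-0.2988  0.0007] ang -0.007131607260519868 rear [-0.2388  0.0003] nose [-0.0668 -0.001 ] F [ 3.0465 -0.641  -0.1256] T [-0.158  -0.8767 -0.3048] 11.2
max kappa 0.8103924160673482
[[0, 0, 0.0, 0.0, 0.7, 0, 1], [0, 0, 0.003, 0.02, 0.7, 0, 1], [0, 0, 0.0, -0.0, 0.7, 0, 1], [0, 0, -0.004, -0.02, 0.7, 0, 1], [0, 0, -0.005, -0.03, 0.7, 0, 1], [0, 0, -0.001, -0.01, 0.7, 0, 1], [0, 0, -0.0, -0.0, 0.7, 0, 1], [0, 0, -0.0, -0.0, 0.7, 0, 1], [0, 0, -0.0, -0.0, 0.7, 0, 1], [0, 0, -0.0, -0.0, 0.7, 0, 1]]
end H [-0.2288  0.    ] -0.0001316072605198667 curv at end 0.0
```

View pics/k_wrist.png

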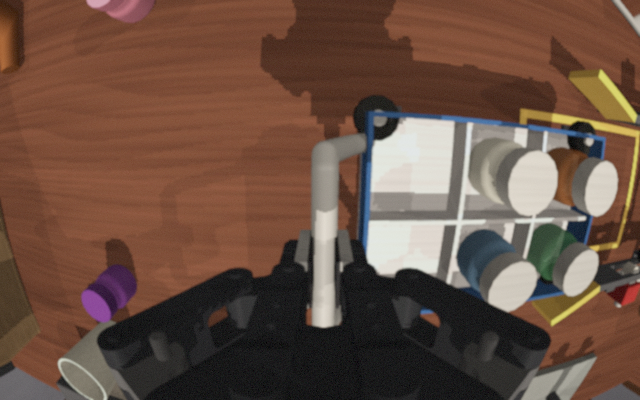

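View pics/k_z.png

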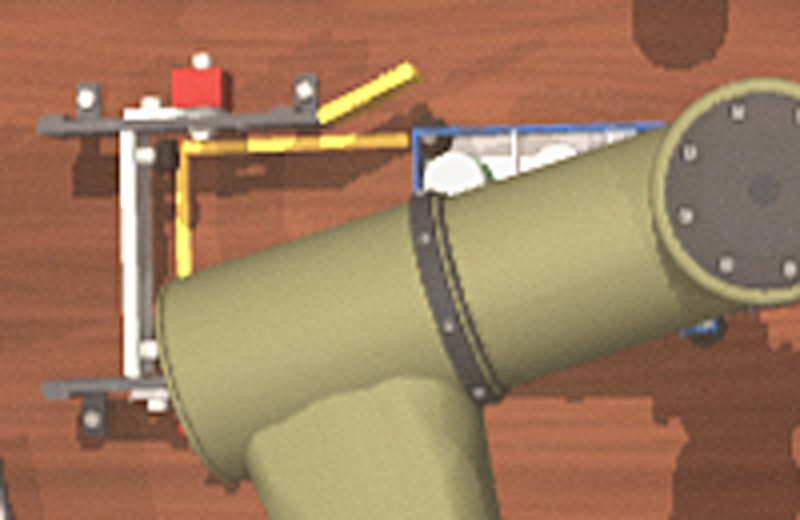

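View pics/k_zs.png

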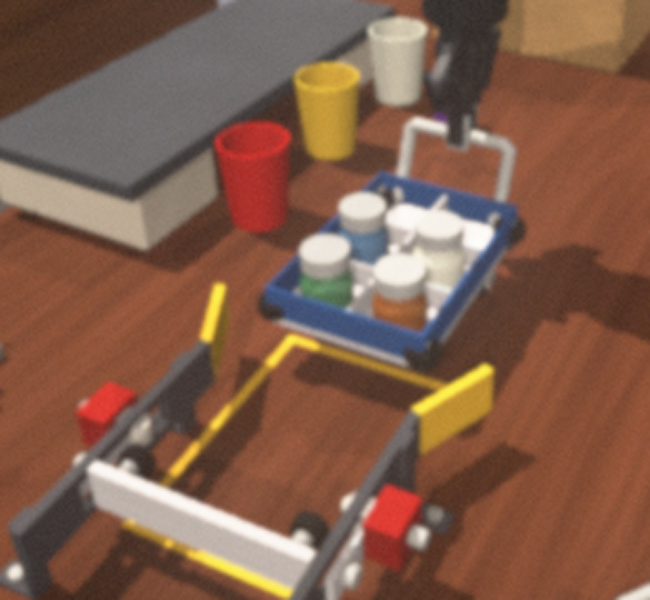

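Run:
```python
from plan import *
np.set_printoptions(precision=4,suppress=True)
c=manip.get_calibration('top')
P=plane(c,np.array([[413,131],[660,124]])/4+[140,155]-.4,.08)[:,:2]
Q=(P-O)@D.T;print('tray right edge in dock',Q, 'ang',np.arctan2(*(Q[0]-Q[1])[::-1]))
s,H,a,r,n=info();F=np.array([np.cos(a),np.sin(a)]);L=np.array([-F[1],F[0]]);o=H+.125*F
print('pred corners',o+.1*F-.07*L,o-.1*F-.07*L,a)
# rail right top line
P=plane(c,np.array([[40,126],[318,112]])/4+[140,155]-.4,.07)[:,:2];print((P-O)@D.T)
# full-colour line detection of blue edge
im=cv2.imread('pics/k_top.png').astype(int)
b=(im[...,0]-im[...,2]>40)
pts=[]
for u in range(246,300):
    rows=np.where(b[175:200,u])[0]
    if len(rows): pts.append([u,175+rows.mean()])
pts=np.array(pts);Q=(plane(c,pts,.08)[:,:2]-O)@D.T
k=np.polyfit(Q[:,0],Q[:,1],1);print('blue line',np.arctan(k[0]),np.polyval(k,-.0668-.107),np.std(Q[:,1]-np.polyval(k,Q[:,0])))
# same on initial image
im=cv2.imread('pics/a_top.png').astype(int);b=(im[...,0]-im[...,2]>40)
for lo,hi in((185,205),(235,255)):
  pts=[]
  for u in range(386,450):
    rows=np.where(b[lo:hi,u])[0]
    if len(rows): pts.append([u,lo+rows.mean()])
  X=plane(c,np.array(pts),.08)[:,:2];k=np.polyfit(X[:,1],X[:,0],1)
  print('init head',90-np.degrees(np.arctan(k[0])),len(pts),'at y=-.2869 x',np.polyval(k,-.2869))
```

```text
tray right edge in dock [[-0.0752 -0.0733]
 [-0.2405 -0.0707]] ang -0.01577298992699663
pred corners [-0.0746 -0.071 ] [-0.2746 -0.0694] -0.007759421415635348
[[ 0.1785 -0.0889]
 [-0.0097 -0.09  ]]
blue line -0.017001442080469914 -0.07094821510970814 0.00047335794667094415
init head 96.92499405095614 63 at y=-.2869 x 0.5444125099063469
init head 96.67766620691171 54 at y=-.2869 x 0.4073953200106821
```

{"api": "servo_tool", "payload": {
  "rows": [
    [0,0,-0.002,-0.01,0.3,0,1],
    [0,0,-0.002,-0.01,0.5,0,1],
    [0,0,-0.002,-0.01,0.5,0,1],
    [0,0,-0.002,-0.01,0.5,0,1],
    [0,0,-0.001,0,0.5,0,1],
    [0,0,0,0,0.5,0,1],
    [0,0,0,0,0.5,0,1],
    [0,0,0,0,0.5,0,1],
    [0,0,0,0,0.3,0,1]
  ]
}}

```text
clock: 12.25
position: [0.4962, -0.0022, 0.0864]
ee_rot: [-0.024, 1.0, 0.0, 0.0]
ft_force: [2.1, -1.2, 1.7]
grip_width: 0.112
```

```bash
python3 plan.py -0.15 0.005 2 0; python3 look.py l side wrist top|tail -1 >/dev/null
python3 - <<'E'
import cv2
a=cv2.imread('pics/l_top.png')
cv2.imwrite('pics/l_z.png',cv2.resize(a[155:285,140:340],None,fx=4,fy=4,interpolation=cv2.INTER_CUBIC))
a=cv2.imread('pics/l_side.png')
cv2.imwrite('pics/l_zs.png',cv2.resize(a[170:370,170:400],None,fx=3,fy=3,interpolation=cv2.INTER_CUBIC)[:600])
E
```

```text
dockframe H [-0.2579  0.0004] ang 0.0009843053683240566 rear [-0.1979  0.0005] nose [-0.0259  0.0006] F [ 2.1195 -1.1881  1.6617] T [-0.2353 -0.8573 -0.0048] 12.25
max kappa 1.2247428479160616
[[0, 0, 0.003, 0.02, 0.5, 0, 1], [0, 0, 0.005, 0.03, 0.5, 0, 1]]
end H [-0.2479  0.0009] -0.007015694631675944 curv at end -1.2260635695028361
```

View pics/l_z.png

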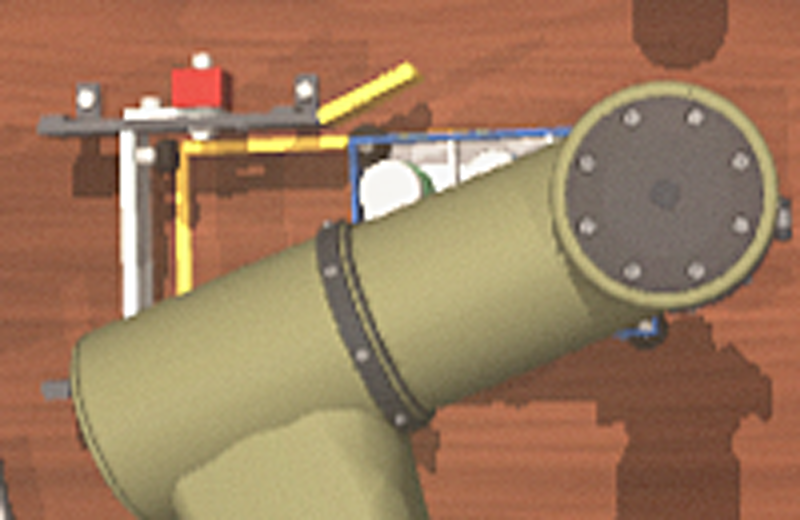

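View pics/l_zs.png

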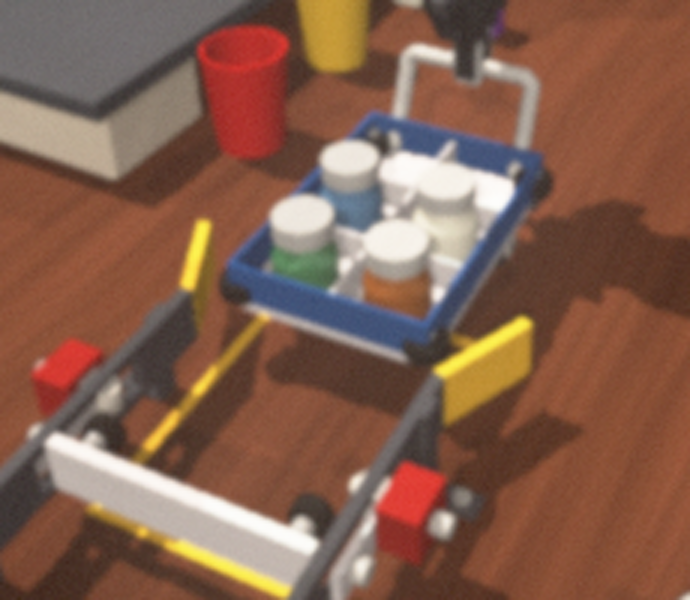

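```bash
cat > ov.py <<'E'
from plan import *
def run(tag,x0,y0,w,h,k,tx0,ty0,tw,th_,tk):
    s,H,a,r,n=info();F=np.array([np.cos(a),np.sin(a)]);L=np.array([-F[1],F[0]]);o=H+.125*F
    def W(p,z): 
        q=D.T@np.array(p)+O;return [q[0],q[1],z]
    def C(x,y,z): return W(o+x*F+y*L,z)
    segs=[([W([-.01,y],.07),W([.18,y],.07)],(0,255,0)) for y in(.0835,-.0835)]
    segs+=[([W([-.01,y],0.07),W([-.072,y/abs(y)*.1125],.07)],(0,255,255)) for y in(.0835,-.0835)]
    cir=[]
    for bx,by in((.092,.066),(.092,-.066),(-.092,.066),(-.092,-.066)):
        t=np.linspace(0,2*np.pi,25);cir.append([C(bx+.015*np.cos(q),by+.015*np.sin(q),.064) for q in t])
    segs+=[(q,(255,0,255)) for q in cir]
    segs.append(([C(-.125,.05,.125),C(-.125,-.05,.125)],(255,0,255)))
    for cam,(X,Y,ww,hh,kk) in(('side',(x0,y0,w,h,k)),('top',(tx0,ty0,tw,th_,tk))):
        c=manip.get_calibration(cam);im=cv2.imread(f'pics/{tag}_{cam}.png')[Y:Y+hh,X:X+ww]
        im=cv2.resize(im,None,fx=kk,fy=kk,interpolation=cv2.INTER_CUBIC)
        for q,col in segs:
            u=(proj(c,q)-[X,Y]+.5)*kk
            cv2.polylines(im,[np.round(u).astype(int)],False,col,1,cv2.LINE_AA)
        cv2.imwrite(f'pics/{tag}_ov_{cam}.png',im)
if __name__=='__main__': run(sys.argv[1],170,170,230,200,3,140,155,200,130,4)
E
python3 ov.py l
```

```text
(no output)
```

View pics/l_ov_side.png

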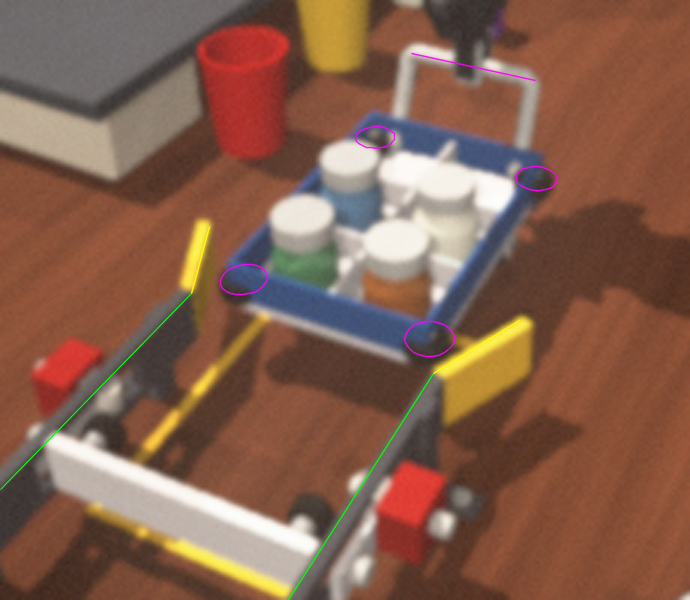

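View pics/l_ov_top.png

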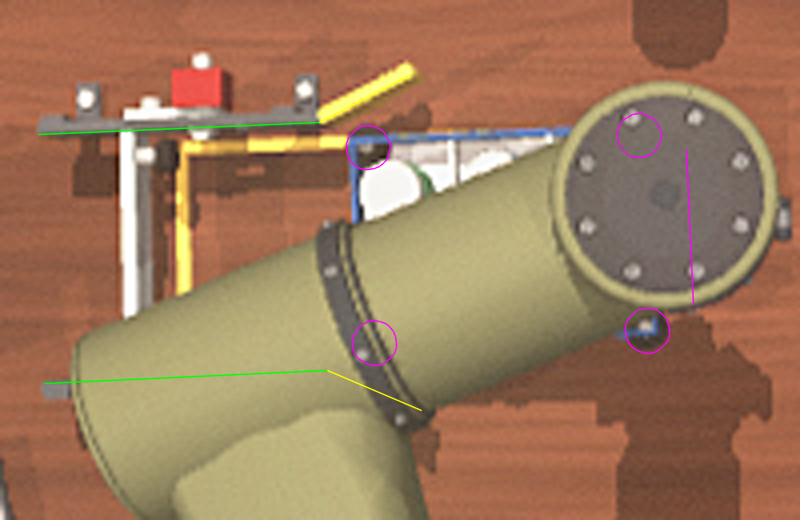

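{"api": "servo_tool", "payload": {
  "rows": [
    [0,0,0,0,0.3,0,1],
    [0,0,0,0,0.5,0,1],
    [0,0,0,0,0.5,0,1],
    [0,0,0,0,0.5,0,1],
    [0,0,0,0,0.3,0,1]
  ]
}}

```text
clock: 12.9
position: [0.4951, 0.0188, 0.0864]
ee_rot: [-0.024, 1.0, 0.0, 0.0]
ft_force: [2.6, -0.8, 0.8]
grip_width: 0.111
```

```bash
python3 plan.py -0.05 0.005 2 0|head -1
```

```text
dockframe H [-0.2369  0.0004] ang 0.0009718338168129836 rear [-0.1769  0.0005] nose [-0.0049  0.0006] F [ 2.5724 -0.758   0.7902] T [-0.2688 -0.8609 -0.0225] 12.9
```

{"api": "servo_tool", "payload": {
  "rows": [
    [0,0,0,-0.02,0.3,0,1],
    [0,0,0,-0.02,0.5,0,1],
    [0,0,0,0,0.5,0,1],
    [0,0,0,0,0.5,0,1],
    [0,0,0,0,0.3,0,1]
  ]
}}

```text
clock: 13.4
position: [0.4944, 0.0398, 0.0863]
ee_rot: [-0.024, 1.0, 0.0, -0.0]
ft_force: [0.7, -0.4, 3.1]
grip_width: 0.112
```

```bash
python3 plan.py -0.05 0.005 2 0|head -1; python3 look.py m side wrist top|tail -1 >/dev/null;python3 ov.py m
```

```text
dockframe H [-0.216   0.0002] ang 0.00101809822863963 rear [-0.156   0.0003] nose [0.016  0.0004] F [ 0.6934 -0.4081  3.1431] T [-0.2586 -0.2234  0.055 ] 13.4
```

View pics/m_ov_side.png

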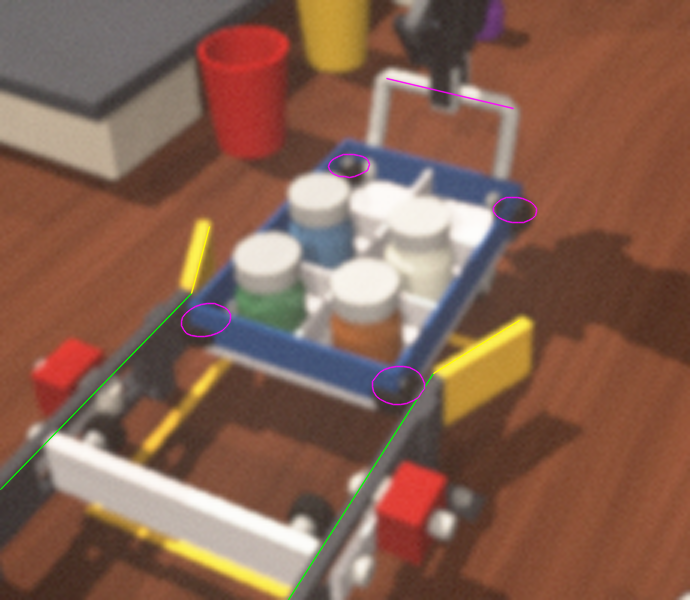

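View pics/m_wrist.png

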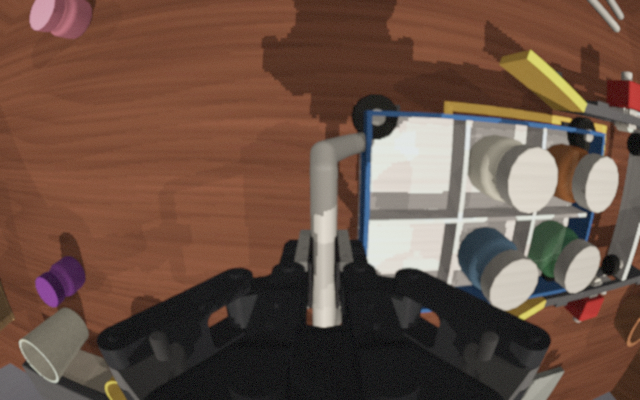

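Inside the rails with little force. Continue slowly, relieving the vertical load slightly.

{"api": "servo_tool", "payload": {
  "rows": [
    [0,0,0,0,0.3,-0.02,1],
    [0,0,0,0,0.4,0,1],
    [0,0,0,0,0.4,0,1],
    [0,0,0,0,0.4,0,1],
    [0,0,0,0,0.3,0,1]
  ]
}}

```text
clock: 14.05
position: [0.4935, 0.0576, 0.0863]
ee_rot: [-0.024, 1.0, 0.0, -0.0]
ft_force: [0.9, -0.2, 0.6]
grip_width: 0.113
```

{"api": "servo_tool", "payload": {
  "rows": [
    [0,0,0,0,0.3,0,1],
    [0,0,0,0,0.4,0,1],
    [0,0,0,0,0.4,0,1],
    [0,0,0,0,0.4,0,1],
    [0,0,0,0,0.3,0,1]
  ]
}}

```text
clock: 14.55
position: [0.4927, 0.0756, 0.0864]
ee_rot: [-0.024, 1.0, 0.0, -0.0]
ft_force: [0.6, -0.6, 0.3]
grip_width: 0.109
```

```bash
python3 plan.py -0.05 0.005 2 0|head -1; python3 look.py n side wrist top|tail -1 >/dev/null;python3 ov.py n
```

```text
dockframe H [-0.1801  0.0002] ang 0.0008129627490622848 rear [-0.1201  0.0003] nose [0.0519 0.0004] F [ 0.5646 -0.5772  0.3125] T [-0.3306 -0.0493  0.1038] 14.55
```

View pics/n_ov_side.png

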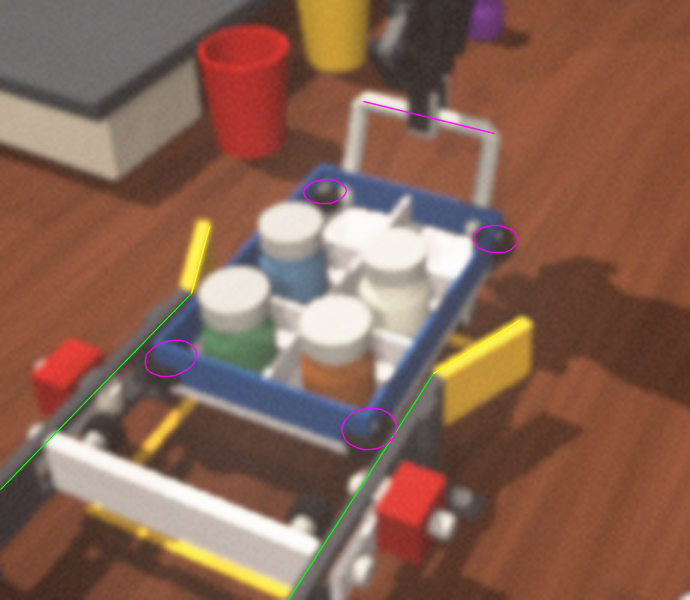

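View pics/n_wrist.png

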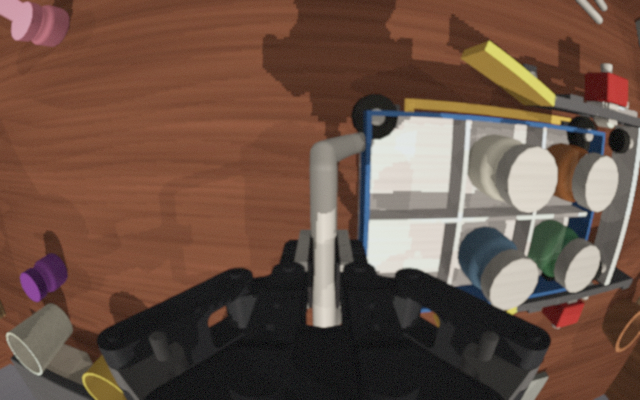

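{"api": "servo_tool", "payload": {
  "rows": [
    [0,0,0,0,0.2,0,1],
    [0,0,0,0,0.3,0,1],
    [0,0,0,0,0.3,0,1],
    [0,0,0,0,0.3,0,1],
    [0,0,0,0,0.3,0,1],
    [0,0,0,0,0.2,0,1]
  ]
}}

```text
clock: 15.3
position: [0.4919, 0.0915, 0.0864]
ee_rot: [-0.024, 1.0, 0.0, -0.0]
ft_force: [-0.0, -0.5, 0.5]
grip_width: 0.11
```

{"api": "servo_tool", "payload": {
  "rows": [
    [0,0,0,0,0.15,0,1],
    [0,0,0,0,0.15,0,1],
    [0,0,0,0,0.1,0,1]
  ]
}}

```text
clock: 15.6
position: [0.4918, 0.0953, 0.0864]
ee_rot: [-0.024, 1.0, 0.0, -0.0]
ft_force: [-0.1, -1.1, -0.4]
grip_width: 0.109
```

```bash
python3 plan.py -0.05 0.005 2 0|head -1
```

```text
dockframe H [-0.1604  0.0002] ang 0.0007406859873551053 rear [-0.1004  0.0002] nose [0.0716 0.0004] F [-0.1413 -1.0735 -0.3885] T [-0.2812  0.1667  0.1344] 15.6
```

{"api": "servo_tool", "payload": {
  "rows": [
    [0,0,0,0,0.15,0,1],
    [0,0,0,0,0.1,0,1],
    [0,0,0,0,0,0,1]
  ]
}}

```text
clock: 15.9
position: [0.4917, 0.0977, 0.0864]
ee_rot: [-0.024, 1.0, -0.0, -0.0]
ft_force: [-0.7, -1.3, 0.8]
grip_width: 0.108
```

{"api": "servo_tool", "payload": {
  "rows": [
    [0,0,0,0,0.15,0,1],
    [0,0,0,0,0.1,0,1],
    [0,0,0,0,0,0,1]
  ]
}}

```text
clock: 16.2
position: [0.4915, 0.0994, 0.0865]
ee_rot: [-0.024, 1.0, -0.001, -0.0]
ft_force: [-0.8, -4.5, 0.3]
grip_width: 0.11
```

{"api": "servo_tool", "payload": {
  "rows": [
    [0,0,0,0,0.15,0,1],
    [0,0,0,0,0.1,0,1],
    [0,0,0,0,0,0,1]
  ]
}}

```text
clock: 16.5
position: [0.4913, 0.1013, 0.0865]
ee_rot: [-0.024, 1.0, -0.001, -0.0]
ft_force: [-0.4, -8.1, 0.7]
grip_width: 0.113
```

{"api": "servo_tool", "payload": {
  "rows": [
    [0,0,0,0,0.1,0,1],
    [0,0,0,0,0.1,0,1],
    [0,0,0,0,0,0,1]
  ]
}}

```text
clock: 16.8
position: [0.4912, 0.103, 0.0865]
ee_rot: [-0.023, 1.0, -0.002, -0.0]
ft_force: [-0.5, -8.4, 0.9]
grip_width: 0.113
```

```bash
python3 plan.py -0.05 0.005 2 0|head -1; python3 look.py o side wrist |tail -1 ; cp pics/n_top.png pics/o_top.png; python3 ov.py o
```

```text
dockframe H [-0.1527  0.0003] ang -0.0003055838605949823 rear [-0.0927  0.0003] nose [0.0793 0.0003] F [-0.4808 -8.3507  0.9149] T [-2.6389  0.0196  0.0078] 16.8
        1.56313855e+00, -3.33629292e-02]), 'position': array([0.49122694, 0.1029753 , 0.08651106]), 'ee_rot': array([-2.33893615e-02,  9.99725229e-01, -1.48164075e-03, -4.56654741e-04]), 'ft_force': array([-0.27969995, -8.15573968,  0.63552412]), 'wrist_torque': array([-2.66830634,  0.06014372,  0.05016789]), 'grip_width': 0.11438539344069994}
```

View pics/o_ov_side.png

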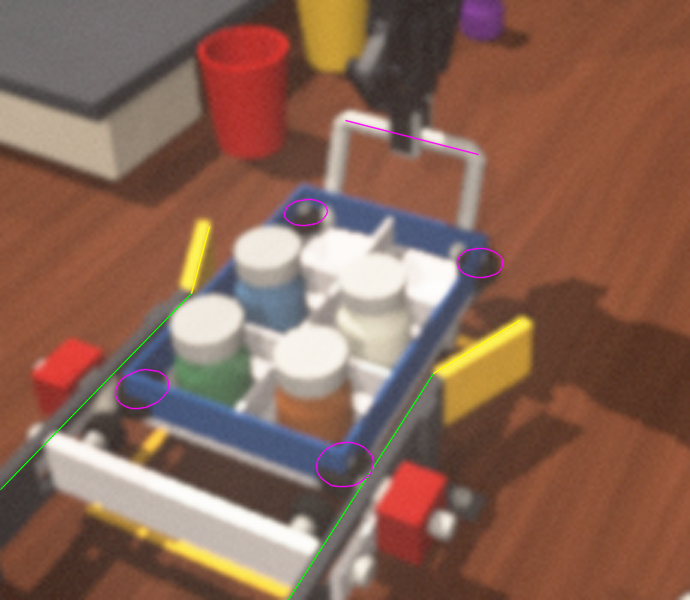

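View pics/o_wrist.png

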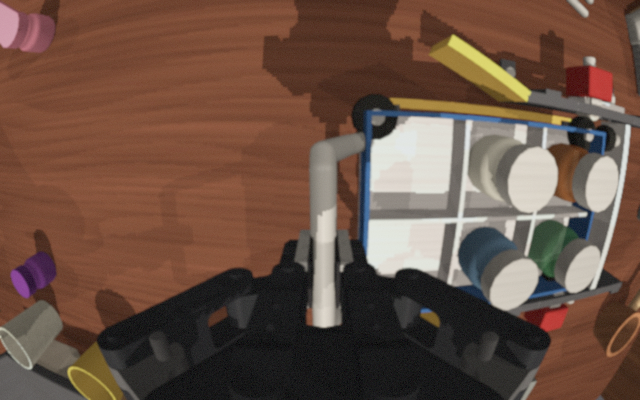

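{"api": "servo_tool", "payload": {
  "rows": [
    [0,0,0,0,0.1,0,1],
    [0,0,0,0,0.1,0,1],
    [0,0,0,0,0,0,1]
  ]
}}

```text
clock: 17.2
position: [0.4911, 0.105, 0.0865]
ee_rot: [-0.023, 1.0, -0.001, -0.0]
ft_force: [-0.7, -7.7, -0.1]
grip_width: 0.11
```

{"api": "servo_tool", "payload": {
  "rows": [
    [0,0,0,0,0.1,0,1],
    [0,0,0,0,0.1,0,1],
    [0,0,0,0,0,0,1]
  ]
}}

```text
clock: 17.5
position: [0.491, 0.1074, 0.0865]
ee_rot: [-0.023, 1.0, -0.001, -0.0]
ft_force: [-0.0, -5.6, 0.5]
grip_width: 0.112
```

{"api": "servo_tool", "payload": {
  "rows": [
    [0,0,0,0,0.1,0,1],
    [0,0,0,0,0,0,1]
  ]
}}

```text
clock: 17.7
position: [0.4909, 0.1088, 0.0865]
ee_rot: [-0.024, 1.0, -0.001, -0.0]
ft_force: [-0.5, -5.4, 0.1]
grip_width: 0.11
```

{"api": "servo_tool", "payload": {
  "rows": [
    [0,0,0,0,0.1,0,1],
    [0,0,0,0,0,0,1]
  ]
}}

```text
clock: 17.9
position: [0.4909, 0.1104, 0.0864]
ee_rot: [-0.024, 1.0, -0.0, -0.0]
ft_force: [-1.8, -3.5, 1.2]
grip_width: 0.107
```

{"api": "servo_tool", "payload": {
  "rows": [
    [0,0,0,0,0.1,0,1],
    [0,0,0,0,0,0,1]
  ]
}}

```text
clock: 18.1
position: [0.4909, 0.1122, 0.0864]
ee_rot: [-0.024, 1.0, 0.0, -0.0]
ft_force: [-2.5, -1.1, 0.2]
grip_width: 0.112
```

{"api": "servo_tool", "payload": {
  "rows": [
    [0,0,0,0,0.1,0,1],
    [0,0,0,0,0,0,1]
  ]
}}

```text
clock: 18.3
position: [0.4909, 0.1134, 0.0864]
ee_rot: [-0.024, 1.0, 0.001, -0.0]
ft_force: [-3.0, 1.4, 0.2]
grip_width: 0.114
```

{"api": "servo_tool", "payload": {
  "rows": [
    [0,0,0,0.03,0.1,0,1],
    [0,0,0,0,0,0,1]
  ]
}}

```text
clock: 18.5
position: [0.4907, 0.1144, 0.0864]
ee_rot: [-0.024, 1.0, 0.001, 0.0]
ft_force: [-1.1, 2.7, 0.1]
grip_width: 0.113
```

```bash
python3 plan.py -0.05 0.005 2 0|head -1; python3 look.py p side wrist |tail -1 ; cp pics/n_top.png pics/p_top.png; python3 ov.py p
```

```text
dockframe H [-0.1412  0.0003] ang 0.0010494205390063627 rear [-0.0812  0.0004] nose [0.0908 0.0006] F [-1.0654  2.7268  0.0975] T [0.7945 0.6094 0.0224] 18.5
       -1.96494609e-01, -3.05760559e-04]), 'position': array([0.49073517, 0.11440405, 0.08638661]), 'ee_rot': array([-2.41105622e-02,  9.99709076e-01,  6.52463077e-04,  1.36249445e-04]), 'ft_force': array([-2.00061224,  4.25255423, -0.64535571]), 'wrist_torque': array([ 1.11597727,  0.5585462 , -0.04037654]), 'grip_width': 0.11105320808476725}
```

View pics/p_ov_side.png

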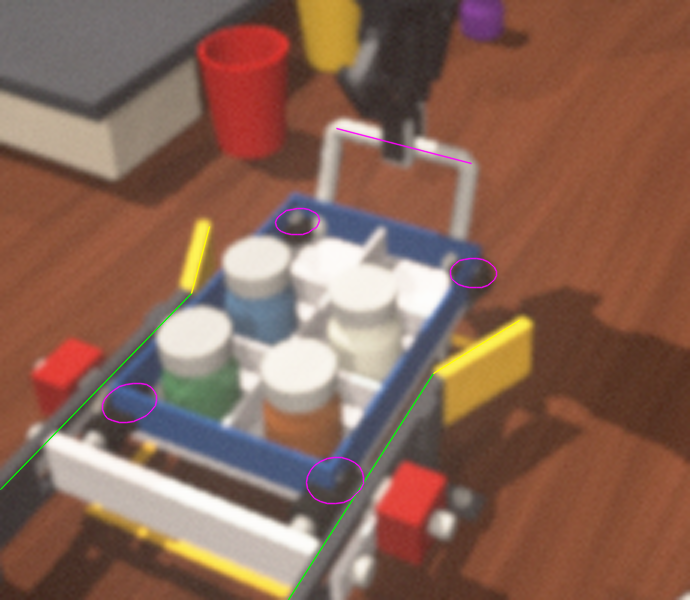

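View pics/p_wrist.png

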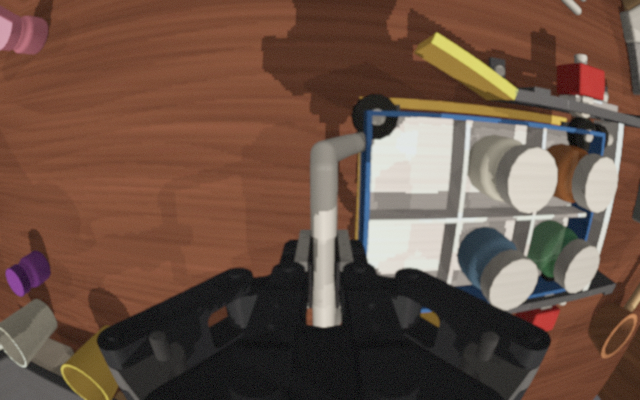

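{"api": "servo_tool", "payload": {
  "rows": [
    [0,0,0,0.02,0.1,0,1],
    [0,0,0,0,0,0,1]
  ]
}}

```text
clock: 18.8
position: [0.4906, 0.115, 0.0864]
ee_rot: [-0.024, 1.0, 0.0, 0.0]
ft_force: [-0.9, 2.4, -0.8]
grip_width: 0.108
```

{"api": "servo_tool", "payload": {
  "rows": [
    [0,0,0,0,0.1,0,1],
    [0,0,0,0,0,0,1]
  ]
}}

```text
clock: 19.0
position: [0.4905, 0.1157, 0.0865]
ee_rot: [-0.024, 1.0, 0.0, 0.0]
ft_force: [-0.6, 1.5, -0.6]
grip_width: 0.111
```

{"api": "servo_tool", "payload": {
  "rows": [
    [0,0,0,0,0.05,0,1],
    [0,0,0,0,0,0,1],
    [0,0,0,0,0,0,1]
  ]
}}

```text
clock: 19.3
position: [0.4904, 0.116, 0.0865]
ee_rot: [-0.024, 1.0, -0.0, -0.0]
ft_force: [0.5, -0.1, -2.2]
grip_width: 0.112
```

{"api": "servo_tool", "payload": {
  "rows": [
    [0,0,0,0,0.05,0,1],
    [0,0,0,0,0,0,1],
    [0,0,0,0,0,0,1]
  ]
}}

```text
clock: 19.6
position: [0.4904, 0.1164, 0.0865]
ee_rot: [-0.024, 1.0, -0.0, -0.0]
ft_force: [0.0, -0.4, -1.9]
grip_width: 0.112
```

{"api": "servo_tool", "payload": {
  "rows": [
    [0,0,0,0,0.03,0,1],
    [0,0,0,0,0,0,1],
    [0,0,0,0,0,0,1]
  ]
}}

```text
clock: 19.9
position: [0.4903, 0.1167, 0.0865]
ee_rot: [-0.024, 1.0, -0.0, -0.0]
ft_force: [0.8, -2.5, -1.6]
grip_width: 0.109
```

{"api": "servo_tool", "payload": {
  "rows": [
    [0,0,0,0,0,0,0.85],
    [0,0,0,0,0,0,0.75],
    [0,0,0,0,0,0,0.65],
    [0,0,0,0,0,0,0.65],
    [0,0,0,0,0,0,0.65]
  ]
}}

```text
clock: 20.4
position: [0.4903, 0.117, 0.0866]
ee_rot: [-0.024, 1.0, 0.0, 0.0]
ft_force: [0.6, -0.4, 0.4]
grip_width: 0.348
```

```bash
python3 plan.py -0.05 0.005 2 0|head -1; python3 look.py q side wrist >/dev/null; cp pics/n_top.png pics/q_top.png; python3 ov.py q
```

```text
dockframe H [-0.1386  0.0006] ang 0.0007495897192584255 rear [-0.0786  0.0006] nose [0.0934 0.0008] F [ 0.5593 -0.4072  0.4454] T [-0.0219  0.043  -0.0157] 20.4
```

View pics/q_ov_side.png

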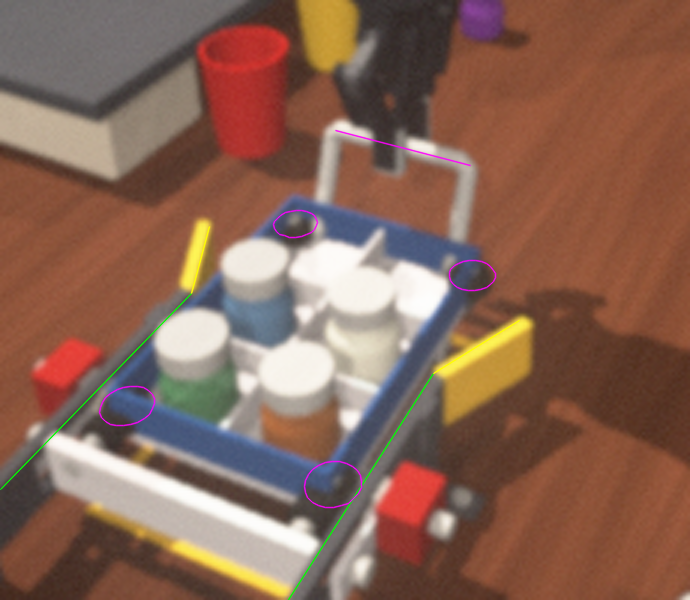

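View pics/q_wrist.png

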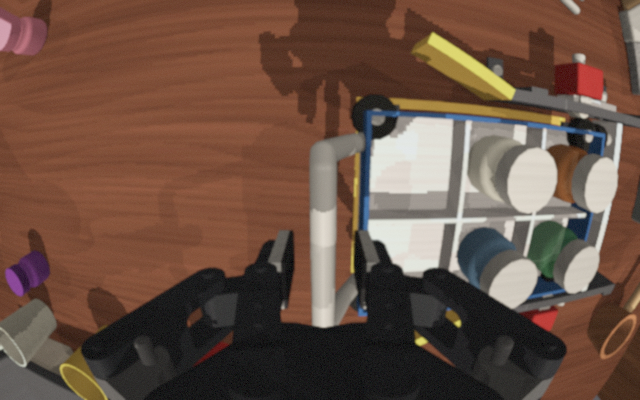

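Released. Rise clear, back off, and look from above.

{"api": "servo_tool", "payload": {
  "rows": [
    [0,0,0,0,0,-1,0.65],
    [0,0,0,0,0,-2,0.65],
    [0,0,0,0,0,-3,0.65],
    [0,0,0,0,0,-3,0.65],
    [0,0,0,0,-3,-1,0.65],
    [0,0,0,0,-3,0,0.65],
    [0,0,0,0,-3,0,0.65],
    [0,0,0,0,-3,0,0.65],
    [0,0,0,0,-3,0,0.65],
    [0,0,0,0,-3,0,0.65],
    [0,0,0,0,-2,0,0.65],
    [0,0,0,0,0,0,0.65]
  ]
}}

```text
clock: 21.7
position: [0.4998, -0.0849, 0.1873]
ee_rot: [-0.022, 1.0, -0.0, 0.0]
ft_force: [-0.7, -0.6, 1.1]
grip_width: 0.348
```

```bash
python3 look.py r side top |tail -1
python3 - <<'E'
import cv2
a=cv2.imread('pics/r_top.png')
cv2.imwrite('pics/r_z.png',cv2.resize(a[155:285,140:340],None,fx=4,fy=4,interpolation=cv2.INTER_CUBIC))
a=cv2.imread('pics/r_side.png')
cv2.imwrite('pics/r_zs.png',cv2.resize(a[170:370,170:400],None,fx=3,fy=3,interpolation=cv2.INTER_CUBIC)[:600])
E
```

```text
-1.62017805e-02,  5.00224333e-02]), 'position': array([ 0.49991475, -0.08304981,  0.18705488]), 'ee_rot': array([-2.33360833e-02,  9.99727642e-01,  8.76142088e-05,  2.49136673e-04]), 'ft_force': array([ 0.23311166,  0.04794729, -0.93336859]), 'wrist_torque': array([ 0.03905694, -0.01780428, -0.00339225]), 'grip_width': 0.35067172065635693}
```

View pics/r_top.png

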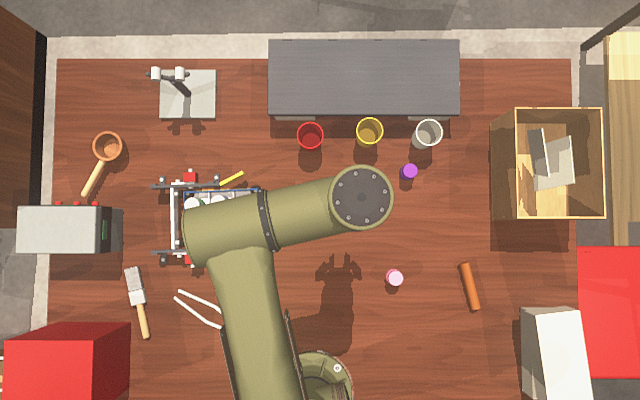

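View pics/r_z.png

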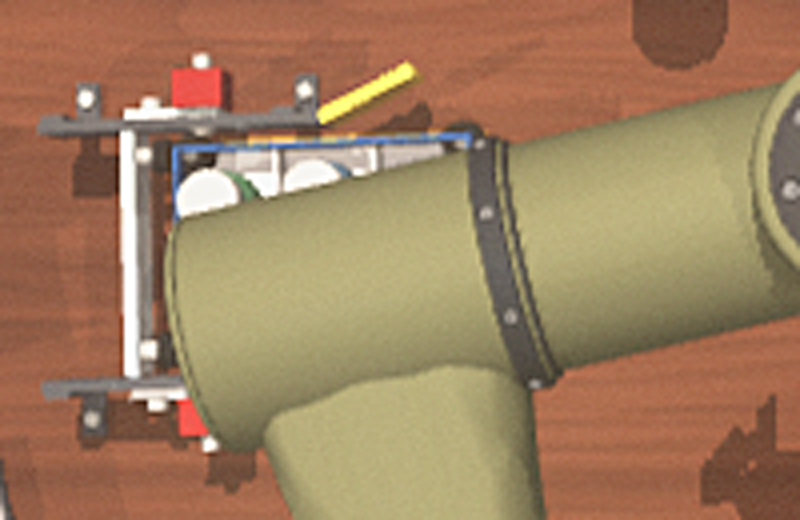

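View pics/r_zs.png

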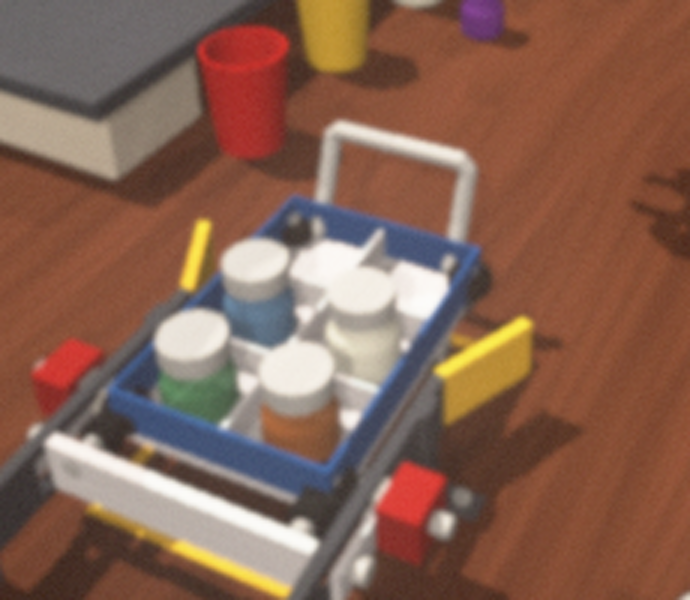

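Run:
```python
from plan import *
c=manip.get_calibration('top')
im=cv2.imread('pics/r_top.png').astype(int);b=(im[...,0]-im[...,2]>40)
pts=[]
for u in range(187,256):
    rows=np.where(b[183:196,u])[0]
    if len(rows): pts.append([u,183+rows.mean()])
Q=(plane(c,np.array(pts),.08)[:,:2]-O)@D.T;k=np.polyfit(Q[:,0],Q[:,1],1)
print(len(pts),'ang',np.arctan(k[0]),'y at 0',np.polyval(k,0),np.polyval(k,.1))
a=cv2.imread('pics/r_side.png')
cv2.imwrite('pics/r_zz.png',cv2.resize(a[290:365,190:300],None,fx=7,fy=7,interpolation=cv2.INTER_CUBIC))
```

```text
63 ang 0.0029134351664907203 y at 0 -0.06740812212693363 -0.06711677778596369
```

View pics/r_zz.png

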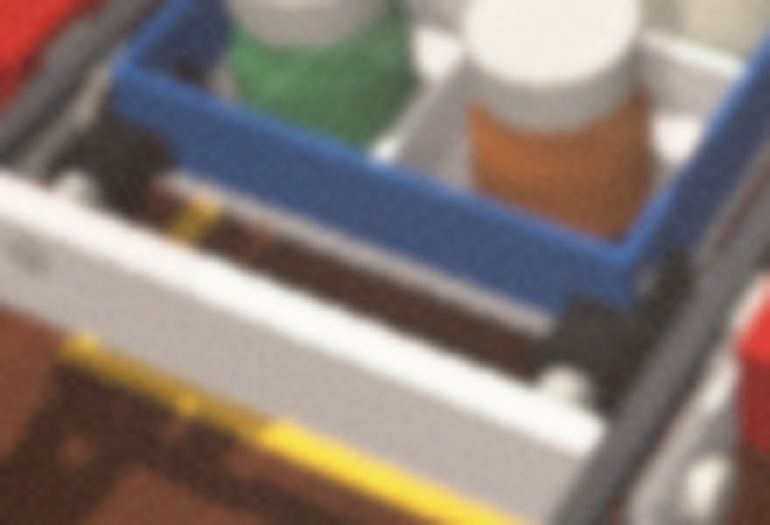

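```bash
python3 -c "
from rig import manip
print(manip.close_job(), manip.read_state()['clock'])"
```

```text
the job is handed in; nothing more can be done
the job is handed in; nothing more can be done
```

I rolled the caddy about 67 mm straight ahead, steered it into the dock along an S-curve, and pressed it past both catches onto the buffers. I then let go and handed the job in at about 22 s; no verdict is reported.

**First grasp failed:** the gripper closed just above the handle bar. The real fingertips sat roughly 20 mm higher than the reported tool point. I opened, went down about 20 mm and gripped properly before anything had moved.

**Forces:**
- The catches resisted with about 8.4 N at most. The force then fell to zero, turned into a pull of about 4 N as they snapped over, and settled near zero with the buffers squashed.
- Just before release I was pushing with about 2.5 N.
- Sideways force at the wrist stayed around 3 N or less whenever I checked.

**Last checks, from the pictures after backing off:**
- The caddy is within about 0.003 rad of the dock's line and about 1–3 mm left of its centre line, by a rough edge measurement. The 2.5 mm clearance each side keeps it inside the 4 mm limit.
- Both front bumpers are against their buffers, at a nose depth of about 93 mm.
- All four jars are upright in the tray, the cups look unmoved, and the gripper is well clear.

**Not measured directly:** castor angles and buffer squash were inferred, from the long straight run into the dock (about 180 mm) and from the forces. I also could not confirm that the castors were straight before the mouth (step 1), beyond the 67 mm straight roll, which is more than the 40 mm they need.

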